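# Fetch the kitchen timer from behind the tall stock

### The arm

A 7-joint arm with a two-finger parallel gripper is mounted at the origin on the work surface. World frame = base frame: x ahead of the robot, y to its left, z up, the work surface at z = 0. Lengths are in mm, angles in rad, forces in N, time in s.
With the tool pointing down it reaches from about 425 to 975 mm from the base axis. Payload 16.7 kg.
Tool frame: the origin (TCP) lies on the mounting face of the last link; the fingertips stand 173 mm ahead of it and the grasp point (between the pads) lies 155 mm ahead of it (bot.tcp_to_tips is the distance from the TCP to the fingertips, in mm); z points along the fingers, y is the direction in which the jaws open and shut (so a half turn about z gives the same grasp; the last joint's range is limited). The gripper opens to 85 mm and grips with 20 to 120 N. Pads are 22 mm wide; open, the fingers measure 114 mm over their backs; the gripper's body (76 mm by 85 mm) begins 54 mm behind the grasp point. The pads swing forward as they close: fully open they stand 13 mm farther back than shut.
Start: joints at [1.109, 0.426, 0.074, 1.606, -0.034, 1.111, -0.067], TCP at [207.68, -642.228, 404.702] pointing down, gripper open.
Joint ranges: [-2.85, 2.85], [-0.5, 2.14], [-1.23, 1.37], [0.21, 2.46], [-1.02, 4.16], [0.16, 2.05], [-2.73, 2.73]. Speed limits (rad/s): [1.89, 1.89, 2.39, 2.39, 3.01, 3.01, 3.01].

### API

Orientations are given as a 3x3 rotation matrix whose columns are the frame's x, y, z axes.
In Python, from rig import telemetry, imaging, bot gives the robot as it stands.
- The arm moves only by the shell command python3 -m creep 'ROWS' [FORCE]. ROWS is JSON, a list of rows, each a list of 7 numbers: the turn, a rotation vector about the world's x, y, z in degrees, then the shift along the world's x, y, z in m, then the closure, from 0 (fully open) to 1 (shut). In form: [[ax, ay, az, dx, dy, dz, hand], ...]. A call has 1 to 10 rows; each row shifts and turns the pose as measured when the row begins; what a row does not reach is not made up. A row lasts 1/8 s, in which the tool goes at most 62.5 mm and 10.7 degrees, less where a joint would pass 70% of its speed; a pose out of reach is approached as far as the arm can. A call is refused whole if a number of a shift passes 0.0625 or a number of a turn 10.7, either way. A call with a gripper value outside its range is refused whole. The fingers move at their own pace and stop on an object; FORCE is the grip in N (left out, the last holds). Time passes only in rows, so rows that do not move let the fingers close. It gives the time, the measured TCP pose, the force and the opening at its end, in the units of the state.
- telemetry.get_obs(): the state, without advancing time (a new reading comes with each control period).
- imaging.read_camera(name): name is "side" or "top"; returns the picture (420x560x3 uint8, red, green, blue); there is no depth.
- imaging.get_calibration(name): a dict with "fx", "fy", "cx", "cy" (pixels), "extrinsics" (4x4, takes a point from camera to world coordinates). Camera axes: x right, y down, z forward; pixel columns grow to the right and rows downward; lengths in mm; the calibration is good to about 2 mm. A picture is of the moment at which its call begins. get_calibration takes no time and is no camera call.
- bot.sign_off(): hands the job in, once; it reports no verdict.
The state is a dict: "clock": time; "joint_pos": joint angles; "joint_velocities": joint speeds; "effort": joint torques, N m; "ee_pos": TCP position; "tool_rot": TCP orientation; "wrist_force": force on the tool from outside, world axes, zero at the start; "moment": the same for the moment, N m; "gripper_width": finger opening in mm.
Only numpy, scipy, OpenCV 4.12 (cv2) and the standard library are available. Lean on these libraries where they do the work, as an engineer would, in place of code of your own. Each camera call takes 0.05 s, during which the arm holds its last target.

### The job

A customer wants the kitchen timer that stands hemmed in behind three tall pieces on the display riser. First move the pepper mill, the storage canister and the square tin, standing upright, into the grey tray; then stand the timer on the middle of the dark checkout pad, and only after that put each of the three pieces back upright on the same spot of the riser where it stood at the start. Knock nothing over, and leave the mug, the bowl and the books alone.

Things in the scene. Friction and masses are not known exactly. Their poses are not given: they have to be found in the camera images.
- timer_c (a point): Kitchen timer, a low white plastic drum with a thin steel band round it and dark minute ticks on top: 54 mm diameter, 50 mm high overall (straight side up to 34 mm, then a rounded shoulder and on top a grip bar 36 mm long, 9 mm wide, from 40 to 50 mm). 120 g. The point is on its axis, 25 mm above its underside; z is its axis, up. It stands at the back of the riser.
- canister_c (a point): White ceramic storage canister with a cork stopper: straight round body 58 mm in diameter up to 88 mm, stopper 51 mm in diameter from 92 mm to the top at 110 mm. About 300 g. The point is on its axis, 55 mm above its underside; z is up. Starts on any of the three forward rounds of the riser.
- mill_c (a point): Dark wooden pepper mill: foot 54 mm across, waist 42 mm at 30 mm height, 47 mm at 64 mm; steel neck 38 mm across at 64 to 68 mm; straight round head 47 mm across from 68 to 109 mm, good to grip; small steel ball to the top at 120 mm. About 240 g. The point is on its axis, 60 mm above its underside; z is up. Starts on any of the three forward rounds of the riser.
- tin_c (a point): Square steel tea tin, 52 x 52 mm and 92 mm high (a thin lip 54 mm wide at 80 mm), with a round dark lid plug 42 mm in diameter on top that ends at 106 mm. About 220 g. The point is on its vertical axis, 53 mm above its underside; x and y are square to its flat sides, z up. Starts on any of the three forward rounds of the riser, its sides within about 10 degrees of the riser's.
- riser: Fixed plywood display board, 180 (its x) x 220 (its y) x 15 mm. Origin at the centre of its underside; x points to its back, y to its left. Four cork rounds 67 mm wide at (x, y): back (35, 0), the timer's; front (-40, 0); left (15, 70); right (15, -70). Each piece starts within 5 mm of the middle of its round; gaps between the timer and the tall pieces are about 15 mm. Yaw within 0.25 rad.
- tray: Fixed grey plastic tray, the side area: 260 (its x) x 160 (its y) mm, rim 22 mm high, walls and floor 5 mm thick. Origin at the centre of its underside, so pieces stand 5 mm above it. Empty at the start; the three pieces fit in one row along x with 82 mm between centres.
- pad: Fixed dark rubber checkout pad, 160 x 160 mm, 6 mm thick, with a grey round in the middle. Origin at the centre of its underside. Empty at the start.
- mug: Bystander: blue ceramic mug, 76 mm in diameter, 90 mm high, with a handle. Origin at the centre of its underside. Stands beyond the work; leave it.
- bowl: Bystander: terracotta bowl, 110 mm in diameter, 50 mm high. Origin at the centre of its underside. Stands beyond the work; leave it.
- books: Bystander: stack of two small books, 78 (its x) x 120 (its y) mm, 40 mm high. Origin at the centre of its underside. Lies beyond the work; leave it.
Mind the look-alikes: they are no part of the job. Of the things shaped like the part that bears timer_c, the white one is meant.

How it is judged (in metres and radians):
On the way, in this order (a step that is already met when the one before it is completed fails the run):
1. mill, canister and tin all stand upright in the grey tray, let go (x of canister_c in the frame of tray between -0.11 and 0.11 m and y of canister_c in the frame of tray between -0.055 and 0.055 m and z of canister_c in the frame of tray between 0.05 and 0.069 m and angle between each of canister_c, mill_c, tin_c's own z axis and vertical below 0.15 rad and linear speed of each of canister, mill, tin below 0.03 m/s and contact force between the fingers and canister below 0.1 N and x of mill_c in the frame of tray between -0.11 and 0.11 m and y of mill_c in the frame of tray between -0.055 and 0.055 m and z of mill_c in the frame of tray between 0.055 and 0.074 m and contact force between the fingers and mill below 0.1 N and x of tin_c in the frame of tray between -0.11 and 0.11 m and y of tin_c in the frame of tray between -0.055 and 0.055 m and z of tin_c in the frame of tray between 0.048 and 0.067 m and contact force between the fingers and tin below 0.1 N), for 0.2 s.
2. the timer stands on the middle of the pad, let go, with the three tall pieces still standing in the tray (all of step 1 and horizontal distance between timer_c and pad below 0.015 m and z of timer_c in the frame of pad between 0.024 and 0.038 m and angle between timer_c's own z axis and vertical below 0.15 rad and linear speed of timer below 0.03 m/s and contact force between the fingers and timer below 0.1 N), for 0.2 s.
At the end, for the whole second after the job is handed in: The timer stands upright on the pad within 15 mm of its middle, and the canister, the mill and the tin each stand upright within 15 mm of where they stood at the start; all are released and at rest (horizontal distance between timer_c and pad below 0.015 m and z of timer_c in the frame of pad between 0.024 and 0.038 m and angle between each of timer_c, canister_c, mill_c, tin_c's own z axis and vertical below 0.15 rad and linear speed of each of timer, canister, mill, tin below 0.03 m/s and contact force between the fingers and timer below 0.1 N and distance of each of canister_c, mill_c, tin_c from where it was at the start of the episode below 0.015 m and contact force between the fingers and canister below 0.1 N and contact force between the fingers and mill below 0.1 N and contact force between the fingers and tin below 0.1 N); the robot touches nothing.
It fails at once if the timer, canister, mill or tin is knocked over (leans more than 40 degrees) (angle between any of canister_c, mill_c, tin_c, timer_c's own z axis and vertical above 0.7 rad).
It fails at once if the mug, the bowl or the books are moved by more than 20 mm (distance of any of mug, bowl, books from where it was at the start of the episode above 0.02 m).
It also fails if it takes over 150 s, if anything falls off the work surface, if the arm or the gripper's body presses on something with over 40 N, if the wrist force passes 120 N, or if a joint passes its speed limit or range.

## Working session

There is one attempt and no reset: what is moved stays moved. The work goes in short steps, Python scripts to look and compute and a shell command to move; the robot and the scene stay as the last step left them, time stands still between calls to the robot, and variables do not carry over. Pictures are saved under pics/ and viewed, and the job is handed in when it is done.

```bash
ls; mkdir -p pics; python3 - <<'E'
from rig import telemetry, imaging, bot
import cv2, numpy as np
np.set_printoptions(precision=4,suppress=True)
o=telemetry.get_obs()
for k in o: print(k,o[k])
for n in("side","top"):
    im=imaging.read_camera(n); cv2.imwrite(f"pics/{n}0.png",im[:,:,::-1]); 
    c=imaging.get_calibration(n);print(n,c)
E
```

```text
pics
clock 0.0
joint_pos [ 1.1085  0.4267  0.0738  1.6066 -0.0341  1.1108 -0.0671]
joint_velocities [ 0.      0.0013  0.0002  0.0002 -0.0006  0.0003  0.0011]
effort [ -0.0014 -94.9817   3.7606 -46.3506   0.0191   0.0101  -0.0001]
ee_pos [ 207.6622 -642.0622  404.0061]
tool_rot [[ 0.9515  0.3078 -0.0005]
 [ 0.3078 -0.9515  0.0012]
 [-0.0001 -0.0013 -1.    ]]
wrist_force [-0.0363  0.1592 -0.3891]
moment [ 0.0321 -0.0137  0.0172]
gripper_width 85.56207542817747
side {'fx': 489.65200324373393, 'fy': 489.65200324373393, 'cx': 278.54086126508935, 'cy': 211.8530908763616, 'extrinsics': array([[ -0.8417,  -0.2837,   0.4594, -33.8985],
       [ -0.5399,   0.4444,  -0.7149, 900.279 ],
       [ -0.0014,  -0.8497,  -0.5272, 773.505 ],
       [  0.    ,   0.    ,   0.    ,   1.    ]])}
top {'fx': 394.46807850758495, 'fy': 394.46807850758495, 'cx': 287.2613166789044, 'cy': 207.6867193571144, 'extrinsics': array([[ -0.0177,  -0.9991,   0.0392, 504.5997],
       [ -0.9992,   0.0163,  -0.0352,  -3.3031],
       [  0.0346,  -0.0398,  -0.9986, 924.9492],
       [  0.    ,   0.    ,   0.    ,   1.    ]])}
```

View pics/side0.png

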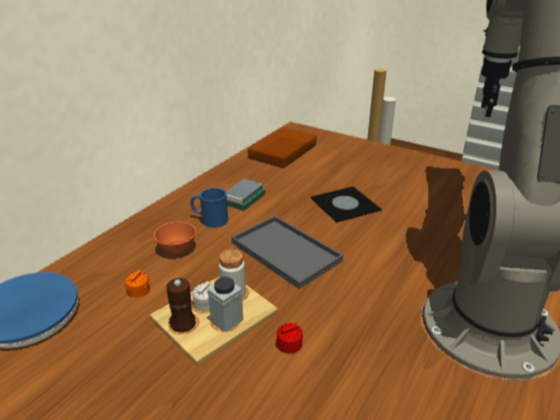

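View pics/top0.png

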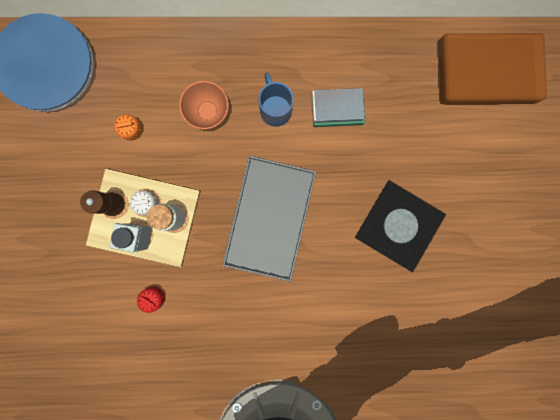

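Candidate timers in the top view are white (143,202) on the riser, orange (126,126) and red (150,300). The white one on the riser's back round fits the description. I'll confirm it in an enlarged crop.

```bash
python3 - <<'E'
import cv2
t=cv2.imread("pics/top0.png");s=cv2.imread("pics/side0.png")
cv2.imwrite("pics/topc.png",cv2.resize(t[155:275,70:220],None,fx=5,fy=5,interpolation=cv2.INTER_CUBIC))
cv2.imwrite("pics/sidec.png",cv2.resize(s[235:365,140:300],None,fx=4.5,fy=4.5,interpolation=cv2.INTER_CUBIC))
cv2.imwrite("pics/topd.png",cv2.resize(t[150:290,215:455],None,fx=3.3,fy=3.3,interpolation=cv2.INTER_CUBIC))
E
```

```text
(no output)
```

View pics/topc.png

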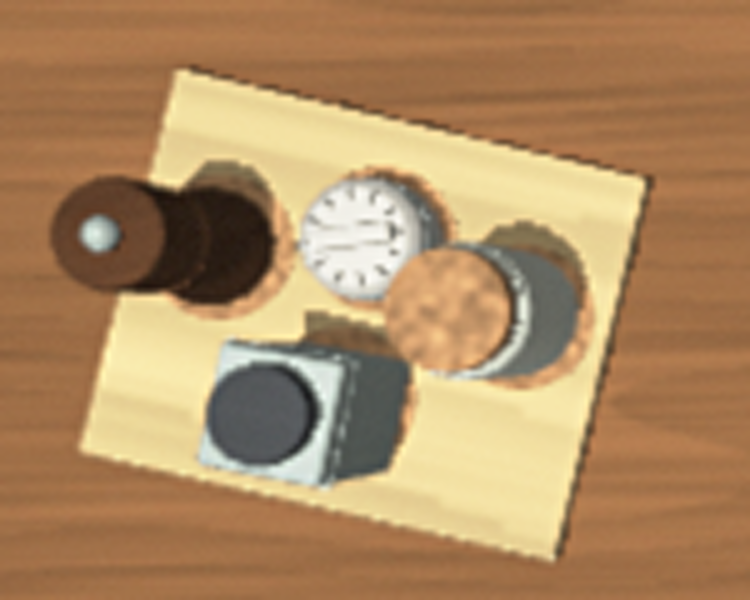

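View pics/sidec.png

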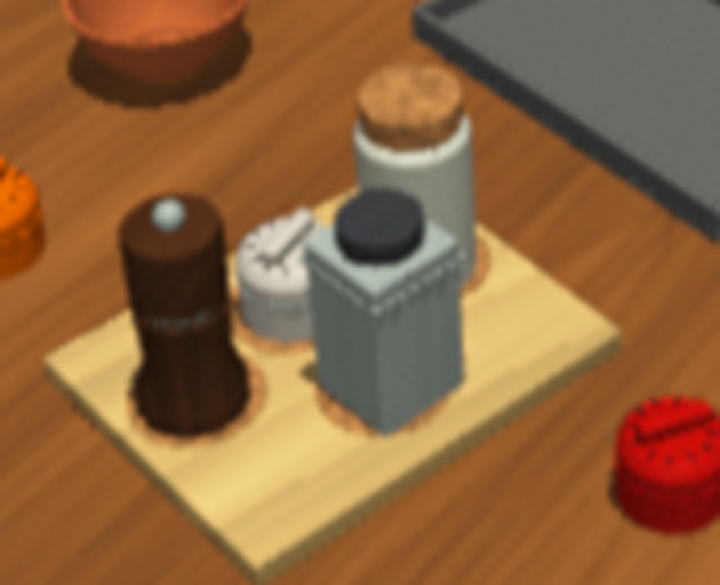

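View pics/topd.png

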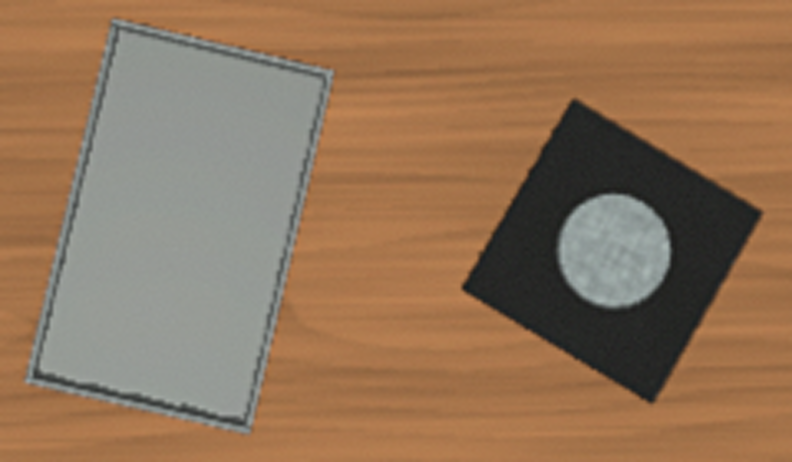

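The white timer is at (143,202) with dark ticks and a steel band, hemmed in by the mill on the left, the tin in front and the canister on the right. Orange and red are the look-alikes. Next I measure positions.

```bash
cat > h.py <<'E'
import cv2, numpy as np
from rig import telemetry, imaging, bot
np.set_printoptions(precision=3,suppress=True)
def ray(n,u,v,z):
    c=imaging.get_calibration(n);E=np.array(c["extrinsics"])
    d=E[:3,:3]@np.array([(u-c["cx"])/c["fx"],(v-c["cy"])/c["fy"],1]);o=E[:3,3]
    return (o+d*(z-o[2])/d[2])
def proj(n,p):
    c=imaging.get_calibration(n);E=np.array(c["extrinsics"])
    q=E[:3,:3].T@(np.array(p,float)-E[:3,3]);return np.array([c["fx"]*q[0]/q[2]+c["cx"],c["fy"]*q[1]/q[2]+c["cy"]])
def blob(mask,box):
    m=np.zeros(mask.shape[:2],np.uint8);x0,y0,x1,y1=box;m[y0:y1,x0:x1]=mask[y0:y1,x0:x1]
    cs,_=cv2.findContours(m,cv2.RETR_EXTERNAL,cv2.CHAIN_APPROX_NONE)
    return max(cs,key=cv2.contourArea)
def st():
    o=telemetry.get_obs();R=np.array(o["tool_rot"])
    print("t %.2f"%o["clock"],"tcp",np.array(o["ee_pos"]),"jaw yaw deg %.1f"%np.degrees(np.arctan2(-R[0,1],R[1,1])),"z",R[:,2],"F",np.array(o["wrist_force"]),"w %.1f"%o["gripper_width"],"q",np.array(o["joint_pos"]))
E
python3 - <<'E'
from h import *
t=cv2.imread("pics/top0.png");s=cv2.imread("pics/side0.png")
ht=cv2.cvtColor(t,cv2.COLOR_BGR2HSV);hs=cv2.cvtColor(s,cv2.COLOR_BGR2HSV)
def show(nm,c,n,z):
    r=cv2.minAreaRect(c);(u,v),rad=cv2.minEnclosingCircle(c);print(nm,n,cv2.contourArea(c),"rect",r,"->",ray(n,*r[0],z)[:2],"circ",(u,v,rad),ray(n,u,v,z)[:2])
# sample colours
for nm,p in dict(riser=(150,180),cork=(160,217),round=(172,232),lid=(122,238),tintop=(112,228),head=(100,206),ball=(90,201),timer=(140,205),tray=(270,220),padb=(375,225),padr=(401,226),wood=(210,200),side=(182,215)).items(): print(nm,ht[p[1],p[0]])
E
```

```text
riser [ 23  86 243]
cork [ 15 119 229]
round [ 15 119 221]
lid [108  14  92]
tintop [ 23  77 245]
head [ 12 142 104]
ball [ 67  16 204]
timer [ 27  11 235]
tray [ 51  12 155]
padb [60 14 37]
padr [ 80  18 169]
wood [ 14 143 157]
side [ 39  17 103]
```

```bash
python3 - <<'E'
from h import *
t=cv2.imread("pics/top0.png");s=cv2.imread("pics/side0.png")
ht=cv2.cvtColor(t,cv2.COLOR_BGR2HSV);hs=cv2.cvtColor(s,cv2.COLOR_BGR2HSV)
IR=lambda h,a,b:cv2.inRange(h,a,b)
def show(nm,c,n,z):
    r=cv2.minAreaRect(c);(u,v),rad=cv2.minEnclosingCircle(c);print(nm,n,"A",cv2.contourArea(c),"rect",np.round(r[0],1),np.round(r[1],1),round(r[2],1),"->",ray(n,*r[0],z)[:2],"circ %.1f %.1f r%.1f"%(u,v,rad),ray(n,u,v,z)[:2]);return r
tr=show("tray",blob(IR(ht,(0,0,60),(180,40,230)),(215,148,325,290)),"top",22)
b=cv2.boxPoints(tr);P=np.array([ray("top",*p,22)[:2] for p in b]);print(P,P.mean(0),[np.linalg.norm(P[i]-P[i-1]) for i in range(4)])
pd=show("pad",blob(IR(ht,(0,0,0),(180,255,60)),(345,170,455,280)),"top",6)
b=cv2.boxPoints(pd);P=np.array([ray("top",*p,6)[:2] for p in b]);print(P.mean(0),[np.linalg.norm(P[i]-P[i-1]) for i in range(4)])
show("padround",blob(IR(ht,(0,0,120),(180,60,230)),(370,195,430,255)),"top",6)
m=IR(ht,(18,50,120),(30,140,255))
ri=show("riser",blob(m,(80,160,210,275)),"top",15)
b=cv2.boxPoints(ri);P=np.array([ray("top",*p,15)[:2] for p in b]);print(P,P.mean(0),[np.linalg.norm(P[i]-P[i-1]) for i in range(4)])
C=P.mean(0);i=np.argmin([abs(np.linalg.norm(P[i]-P[i-1])-180) for i in range(4)]);x=P[i]-P[i-1];x=x/np.linalg.norm(x);x=x*np.sign(x[0]);y=np.array([-x[1],x[0]]);print("riser yaw",np.degrees(np.arctan2(x[1],x[0])))
for k,v in dict(back=(35,0),front=(-40,0),left=(15,70),right=(15,-70)).items(): print(k,C+x*v[0]+y*v[1])
show("ball",blob(IR(ht,(20,0,120),(180,70,255)),(82,192,98,210)),"top",131)
show("lid",blob(IR(ht,(90,5,40),(130,255,110)),(105,225,135,252)),"top",121)
show("cork",blob(IR(ht,(8,100,190),(18,200,255)),(146,203,172,231)),"top",125)
show("timer",blob(IR(ht,(15,0,200),(60,40,255)),(128,188,156,216)),"top",50)
show("ballS",blob(IR(hs,(20,0,100),(180,90,255)),(172,276,184,288)),"side",131)
show("lidS",blob(IR(hs,(0,0,0),(180,255,75)),(212,272,238,296)),"side",118)
E
```

```text
tray top A 7669.5 rect [269.  218.1] [ 69.7 113.2] 13.2 -> [516.945   6.934] circ 269.0 218.0 r65.8 [517.167   7.013]
[[ 412.062  114.805]
 [ 662.594   52.762]
 [ 623.702 -102.864]
 [ 372.608  -38.481]] [517.741   6.556] [np.float64(158.2815730046305), np.float64(258.0999381442735), np.float64(160.41230363565612), np.float64(259.2171422671013)]
pad top A 4308.0 rect [400.  225.6] [67.6 66.2] 31.0 -> [ 494.174 -300.327] circ 400.0 226.0 r46.6 [ 493.277 -300.231]
[ 494.431 -300.567] [np.float64(158.61704487164002), np.float64(156.66928374083875), np.float64(160.02291171605933), np.float64(156.93914658462504)]
padround top A 838.0 rect [400.5 225.5] [32.5 32.5] 45.0 -> [ 494.43  -301.454] circ 400.8 225.4 r16.8 [ 494.654 -302.185]
riser top A 6706.0 rect [142.5 217.6] [98.1 79.4] 13.4 -> [523.228 295.096] circ 142.0 217.0 r62.2 [524.526 296.131]
[[463.818 422.398]
 [638.732 381.563]
 [583.553 165.834]
 [408.104 208.914]] [523.551 294.677] [np.float64(220.63402503991915), np.float64(179.61742035936513), np.float64(222.67428688560122), np.float64(180.66057340144508)]
riser yaw -13.140622762031612
back [557.635 286.72 ]
front [484.599 303.771]
left [554.073 359.434]
right [522.245 223.1  ]
ball top A 28.5 rect [ 89.3 201.3] [6.4 5.7] 45.0 -> [554.978 361.159] circ 89.1 201.2 r3.4 [554.982 361.403]
lid top A 289.5 rect [122.  237.5] [19. 20.] 90.0 -> [481.769 301.011] circ 121.9 237.8 r10.4 [481.197 301.138]
cork top A 408.0 rect [158.8 216.8] [23.3 22.6] 45.0 -> [522.05  226.734] circ 158.5 216.3 r12.5 [522.96  227.274]
timer top A 328.5 rect [140.5 202.5] [21. 21.] 90.0 -> [555.627 287.762] circ 140.7 202.6 r11.0 [555.331 287.367]
ballS side A 27.0 rect [177. 282.] [5.7 5.7] 45.0 -> [553.794 366.146] circ 177.0 282.0 r3.2 [553.794 366.146]
lidS side A 230.5 rect [224. 285.] [16. 18.] 90.0 -> [478.068 310.57 ] circ 223.9 285.3 r9.7 [477.645 311.379]
```

```bash
python3 -m creep '[[0,0,-4.4,0.042,0.035,0,0],[0,0,-4.4,0.042,0.035,0,0],[0,0,-4.4,0.042,0.035,0,0],[0,0,-4.4,0.042,0.035,0,0],[0,0,-4.4,0.042,0.035,0,0],[0,0,-4.4,0.042,0.035,0,0],[0,0,-4.4,0.042,0.035,0,0],[0,0,0,0,0,0,0]]' 40; python3 -c "
from h import *;st()"
```

```text
clock: 1.1
ee_pos: [508.0, -387.2, 401.2]
tool_rot: [[0.97, -0.242, -0.003], [-0.242, -0.97, 0.006], [-0.004, -0.005, -1.0]]
wrist_force: [-1.0, -0.3, -0.5]
gripper_width: 85.8
t 1.10 tcp [ 507.989 -387.219  401.157] jaw yaw deg 166.0 z [-0.003  0.006 -1.   ] F [-1.038 -0.275 -0.455] w 85.8 q [ 0.518  0.372  0.043  1.693 -0.022  1.082 -1.247]
```

```bash
python3 -m creep '[[0,0,0,0.001,0.06,0,0],[0,0,0,0.001,0.06,0,0],[0,0,0,0.001,0.06,0,0],[0,0,0,0.001,0.06,0,0],[0,0,0,0.001,0.06,0,0],[0,0,0,0.001,0.06,0,0],[0,0,0,0.001,0.06,0,0],[0,0,0,0.001,0.06,0,0],[0,0,0,0.001,0.06,0,0],[0,0,0,0.001,0.05,0,0]]' ; python3 -c "
from h import *;st()"
```

```text
clock: 2.35
ee_pos: [512.9, 209.3, 399.6]
tool_rot: [[0.968, -0.25, -0.004], [-0.25, -0.968, 0.003], [-0.005, -0.001, -1.0]]
wrist_force: [0.7, 0.2, 0.1]
gripper_width: 85.2
t 2.35 tcp [512.886 209.336 399.617] jaw yaw deg 165.5 z [-0.004  0.003 -1.   ] F [0.656 0.182 0.056] w 85.2 q [-0.245  0.252 -0.302  1.868  0.081  1.036 -2.404]
```

```bash
python3 -m creep '[[0,0,1.2,0.009,0.017,0,0],[0,0,0,0,0,0,0]]' ; python3 -c "
from h import *;st()
cv2.imwrite('pics/a1.png',imaging.read_camera('side')[200:380,100:340,::-1].repeat(3,0).repeat(3,1));o=telemetry.get_obs();print(proj('side',[522,226,93]))"
```

```text
clock: 2.6
ee_pos: [521.7, 229.1, 399.0]
tool_rot: [[0.974, -0.225, -0.006], [-0.225, -0.974, 0.003], [-0.006, -0.001, -1.0]]
wrist_force: [-0.6, -0.8, 0.6]
gripper_width: 85.2
t 2.60 tcp [521.742 229.098 399.037] jaw yaw deg 167.0 z [-0.006  0.003 -1.   ] F [-0.577 -0.786  0.557] w 85.2 q [-0.267  0.28  -0.31   1.834  0.091  1.046 -2.409]
[232.562 265.875]
```

View pics/a1.png

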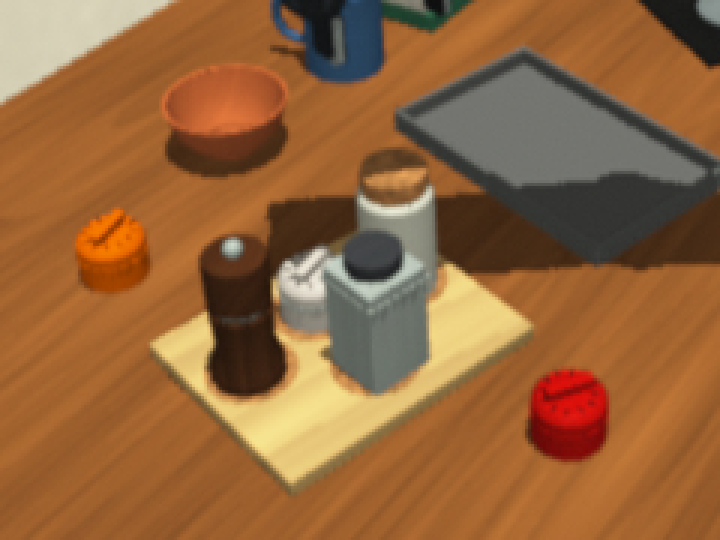

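The gripper is above the crop and nothing has moved. Descending on the canister.

```bash
python3 -m creep '[[0,0,0,0,-0.002,-0.04,0],[0,0,0,0,0,-0.04,0],[0,0,0,0,0,-0.04,0],[0,0,0,0,0,-0.02,0],[0,0,0,0,0,-0.01,0],[0,0,0,0,0,0,0]]' ; python3 -c "
from h import *;st()
cv2.imwrite('pics/a2.png',imaging.read_camera('side')[200:380,100:340,::-1].repeat(3,0).repeat(3,1))"
```

```text
clock: 3.4
ee_pos: [523.1, 214.7, 246.0]
tool_rot: [[0.971, -0.239, -0.003], [-0.239, -0.971, -0.001], [-0.003, 0.002, -1.0]]
wrist_force: [1.0, 1.1, 0.2]
gripper_width: 85.6
t 3.40 tcp [523.142 214.684 246.041] jaw yaw deg 166.2 z [-0.003 -0.001 -1.   ] F [0.97  1.12  0.211] w 85.6 q [-0.284  0.458 -0.273  1.967  0.177  0.742 -2.473]
```

View pics/a2.png

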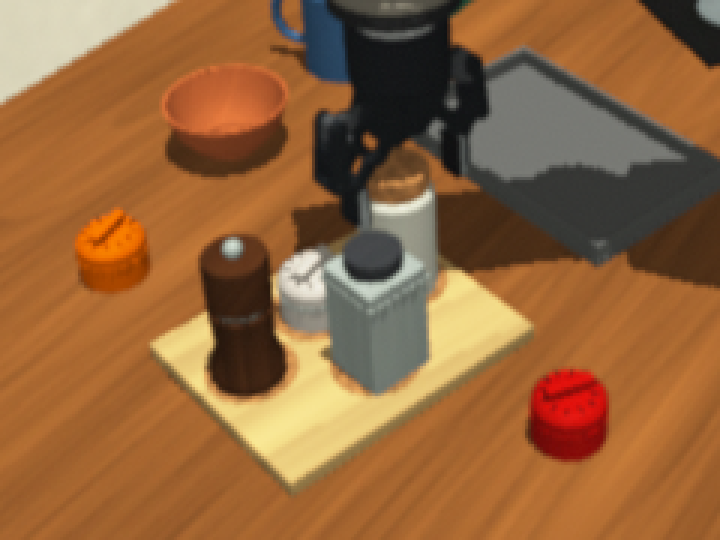

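Drifted 12 mm in y on the way down with no contact force. Correcting before closing.

```bash
python3 -m creep '[[0,0,0,0,0.012,0,0],[0,0,0,0,0,0,0]]' ; python3 -c "
from h import *;st()"
```

```text
clock: 3.7
ee_pos: [523.8, 227.7, 248.3]
tool_rot: [[0.971, -0.239, -0.0], [-0.239, -0.971, -0.0], [-0.0, 0.0, -1.0]]
wrist_force: [0.9, -1.0, 0.4]
gripper_width: 85.4
t 3.70 tcp [523.837 227.678 248.293] jaw yaw deg 166.2 z [-0. -0. -1.] F [ 0.94 -1.04  0.41] w 85.4 q [-0.303  0.462 -0.274  1.954  0.178  0.749 -2.493]
```

```bash
python3 -m creep '[[0,0,0,0,0,0,1],[0,0,0,0,0,0,1],[0,0,0,0,0,0,1],[0,0,0,0,0,0,1],[0,0,0,0,0,0,1],[0,0,0,0,0,0,1]]' 40; python3 -c "
from h import *;st()"
```

```text
clock: 4.45
ee_pos: [524.0, 228.1, 249.3]
tool_rot: [[0.971, -0.239, 0.001], [-0.239, -0.971, 0.001], [0.001, -0.001, -1.0]]
wrist_force: [0.2, 2.0, 1.0]
gripper_width: 56.6
t 4.45 tcp [523.988 228.111 249.281] jaw yaw deg 166.2 z [ 0.001  0.001 -1.   ] F [0.199 2.003 1.031] w 56.6 q [-0.303  0.46  -0.275  1.954  0.178  0.749 -2.493]
```

```bash
python3 -m creep '[[0,0,0,0,0,0.01,1],[0,0,0,0,0,0.03,1],[0,0,0,0,0,0.035,1],[0,0,0,0,0,0.035,1],[0,0,0,0,0,0.03,1],[0,0,0,0,0,0.01,1],[0,0,0,0,0,0,1]]'; python3 -c "
from h import *;st()
cv2.imwrite('pics/a3.png',imaging.read_camera('side')[140:380,100:380,::-1].repeat(2,0).repeat(2,1))"
```

```text
clock: 5.32
ee_pos: [522.5, 226.8, 405.0]
tool_rot: [[0.971, -0.239, -0.001], [-0.239, -0.971, -0.001], [-0.001, 0.001, -1.0]]
wrist_force: [-0.3, 0.3, -3.9]
gripper_width: 56.4
t 5.33 tcp [522.489 226.778 405.042] jaw yaw deg 166.2 z [-0.001 -0.001 -1.   ] F [-0.276  0.348 -3.873] w 56.4 q [-0.267  0.273 -0.306  1.829  0.094  1.056 -2.42 ]
```

View pics/a3.png

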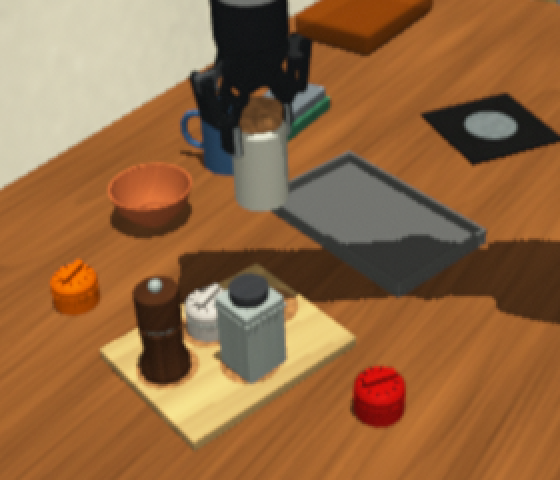

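```bash
python3 -m creep '[[0,0,0,0,-0.02,0,1],[0,0,0,0,-0.045,0,1],[0,0,0,0,-0.045,0,1],[0,0,0,0,-0.045,0,1],[0,0,0,0,-0.04,0,1],[0,0,0,0,-0.02,0,1],[0,0,0,0,0,0,1]]'; python3 -c "
from h import *;st()"
```

```text
clock: 6.25
ee_pos: [518.7, -0.3, 395.8]
tool_rot: [[0.97, -0.241, -0.015], [-0.241, -0.97, -0.005], [-0.014, 0.008, -1.0]]
wrist_force: [-0.1, 0.2, -3.9]
gripper_width: 56.5
t 6.25 tcp [518.741  -0.321 395.784] jaw yaw deg 166.0 z [-0.015 -0.005 -1.   ] F [-0.054  0.242 -3.916] w 56.5 q [ 0.038  0.193 -0.184  1.948  0.044  1.02  -1.981]
```

```bash
python3 -m creep '[[0,0,0,0.006,0.005,-0.02,1],[0,0,0,0,0,-0.04,1],[0,0,0,0,0,-0.04,1],[0,0,0,0,0,-0.02,1],[0,0,0,0,0,0,1]]'; python3 -c "
from h import *;st()"
```

```text
clock: 6.88
ee_pos: [523.1, 6.6, 269.8]
tool_rot: [[0.971, -0.239, -0.019], [-0.239, -0.971, -0.004], [-0.017, 0.008, -1.0]]
wrist_force: [0.1, -0.3, -2.3]
gripper_width: 56.3
t 6.88 tcp [523.111   6.646 269.829] jaw yaw deg 166.2 z [-0.019 -0.004 -1.   ] F [ 0.104 -0.33  -2.266] w 56.3 q [ 0.014  0.362 -0.179  2.047  0.093  0.759 -2.035]
```

```bash
python3 -m creep '[[0.2,-1.1,0,0,0,-0.015,1],[0,0,0,0,0,-0.006,1],[0,0,0,0,0,0,1]]'; python3 -c "
from h import *;st()"
```

```text
clock: 7.25
ee_pos: [523.6, 7.6, 250.1]
tool_rot: [[0.971, -0.238, 0.002], [-0.238, -0.971, 0.0], [0.002, -0.001, -1.0]]
wrist_force: [0.4, -0.1, -2.4]
gripper_width: 56.6
t 7.25 tcp [523.602   7.562 250.07 ] jaw yaw deg 166.2 z [ 0.002  0.    -1.   ] F [ 0.432 -0.077 -2.44 ] w 56.6 q [ 0.009  0.388 -0.176  2.065  0.104  0.695 -2.045]
```

```bash
python3 -m creep '[[0,0,0,0,0,-0.006,1],[0,0,0,0,0,-0.003,1],[0,0,0,0,0,0,1]]'; python3 -c "
from h import *;st()"
```

```text
clock: 7.62
ee_pos: [524.1, 7.7, 241.8]
tool_rot: [[0.971, -0.238, 0.003], [-0.238, -0.971, 0.0], [0.003, -0.001, -1.0]]
wrist_force: [-0.1, -0.3, -2.3]
gripper_width: 56.8
t 7.62 tcp [524.089   7.65  241.838] jaw yaw deg 166.2 z [ 0.003  0.    -1.   ] F [-0.14  -0.297 -2.295] w 56.8 q [ 0.007  0.402 -0.174  2.069  0.108  0.676 -2.049]
```

```bash
python3 -m creep '[[0,0,0,0,0,-0.002,1],[0,0,0,0,0,0,1]]'; python3 -c "
from h import *;st()"
```

```text
clock: 7.88
ee_pos: [524.2, 7.6, 239.9]
tool_rot: [[0.971, -0.238, 0.003], [-0.238, -0.971, 0.0], [0.003, -0.001, -1.0]]
wrist_force: [0.6, 0.1, -1.8]
gripper_width: 56.3
t 7.88 tcp [524.153   7.644 239.869] jaw yaw deg 166.2 z [ 0.003  0.    -1.   ] F [ 0.575  0.061 -1.77 ] w 56.3 q [ 0.006  0.405 -0.173  2.07   0.109  0.672 -2.05 ]
```

Essentially in contact; release, back out upward and look.

```bash
python3 -m creep '[[0,0,0,0,0,-0.001,1],[0,0,0,0,0,0,0],[0,0,0,0,0,0,0],[0,0,0,0,0,0,0],[0,0,0,0,0,0,0],[0,0,0,0,0,0.03,0],[0,0,0,0,0,0.05,0],[0,0,0,0,0,0.05,0],[0,0,0,0,0,0.03,0],[0,0,0,0,0,0,0]]'; python3 -c "
from h import *;st()
cv2.imwrite('pics/a4.png',imaging.read_camera('side')[140:380,100:380,::-1].repeat(2,0).repeat(2,1))"
```

```text
clock: 9.12
ee_pos: [523.5, 7.7, 404.1]
tool_rot: [[0.971, -0.238, 0.003], [-0.238, -0.971, 0.001], [0.003, -0.001, -1.0]]
wrist_force: [0.2, 0.8, -0.6]
gripper_width: 85.7
t 9.12 tcp [523.548   7.75  404.122] jaw yaw deg 166.2 z [ 0.003  0.001 -1.   ] F [ 0.195  0.802 -0.562] w 85.7 q [ 0.034  0.188 -0.194  1.934  0.042  1.019 -1.99 ]
```

View pics/a4.png

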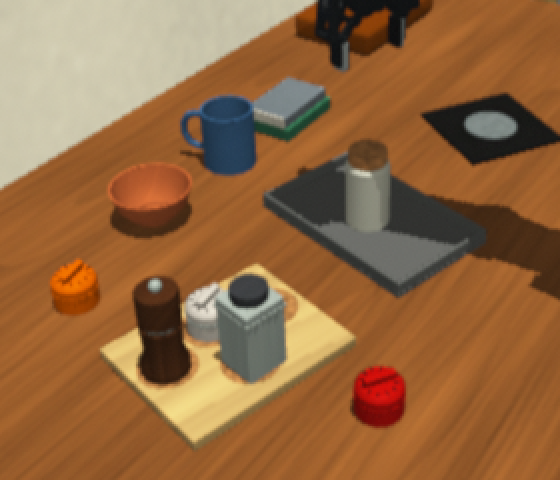

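The canister stands upright in the tray at crop (367,185). Next is the tin.

```bash
python3 -m creep '[[0,0,0,-0.006,0.042,0,0],[0,0,0,-0.006,0.042,0,0],[0,0,0,-0.006,0.042,0,0],[0,0,0,-0.006,0.042,0,0],[0,0,0,-0.006,0.042,0,0],[0,0,0,-0.006,0.042,0,0],[0,0,0,-0.006,0.042,0,0],[0,0,0,0,0,0,0]]'; python3 -c "
from h import *;st()"
```

```text
clock: 10.18
ee_pos: [476.7, 309.0, 392.4]
tool_rot: [[0.971, -0.24, -0.011], [-0.24, -0.971, -0.004], [-0.01, 0.007, -1.0]]
wrist_force: [0.2, 0.1, 0.5]
gripper_width: 85.3
t 10.18 tcp [476.725 308.967 392.363] jaw yaw deg 166.1 z [-0.011 -0.004 -1.   ] F [0.179 0.107 0.523] w 85.3 q [-0.379  0.292 -0.371  1.839  0.116  1.044 -2.608]
```

```bash
python3 -m creep '[[0.2,-0.6,2.5,0.005,-0.007,0,0],[0,0,0,0,0,-0.03,0],[0,0,0,0,0,-0.03,0],[0,0,0,0,0,0,0]]'; python3 -c "
from h import *;st()"
```

```text
clock: 10.68
ee_pos: [481.6, 298.9, 326.6]
tool_rot: [[0.98, -0.197, -0.006], [-0.197, -0.98, -0.005], [-0.005, 0.006, -1.0]]
wrist_force: [0.5, 0.3, -0.0]
gripper_width: 85.3
t 10.68 tcp [481.618 298.927 326.631] jaw yaw deg 168.6 z [-0.006 -0.005 -1.   ] F [ 0.502  0.293 -0.033] w 85.3 q [-0.373  0.361 -0.362  1.905  0.159  0.911 -2.581]
```

```bash
python3 -m creep '[[0.3,-0.3,0,0,0.004,-0.02,0],[0,0,0,0,0.001,-0.02,0],[0,0,0,0,0.001,-0.02,0],[0,0,0,0,0,0,0]]'; python3 -c "
from h import *;st()"
```

```text
clock: 11.18
ee_pos: [483.0, 303.6, 267.9]
tool_rot: [[0.98, -0.199, 0.001], [-0.199, -0.98, 0.001], [0.001, -0.001, -1.0]]
wrist_force: [0.6, -1.3, 0.8]
gripper_width: 85.2
t 11.18 tcp [483.032 303.599 267.881] jaw yaw deg 168.5 z [ 0.001  0.001 -1.   ] F [ 0.581 -1.252  0.826] w 85.2 q [-0.399  0.44  -0.342  1.942  0.202  0.791 -2.625]
```

```bash
python3 -m creep '[[0,0,0,-0.001,0,-0.015,0],[0,0,0,0,0,-0.012,0],[0,0,0,0,0,0,0]]'; python3 -c "
from h import *;st()
for n,b in(('side',(180,380,120,320)),('top',(150,350,60,260))):
  cv2.imwrite('pics/a5%s.png'%n,imaging.read_camera(n)[b[0]:b[1],b[2]:b[3],::-1].repeat(3,0).repeat(3,1))"
```

```text
clock: 11.55
ee_pos: [482.7, 303.5, 241.2]
tool_rot: [[0.98, -0.2, 0.003], [-0.2, -0.98, 0.002], [0.003, -0.002, -1.0]]
wrist_force: [-0.6, 0.2, -0.3]
gripper_width: 85.5
t 11.55 tcp [482.686 303.451 241.209] jaw yaw deg 168.5 z [ 0.003  0.002 -1.   ] F [-0.583  0.228 -0.343] w 85.5 q [-0.414  0.476 -0.326  1.959  0.221  0.737 -2.641]
```

View pics/a5side.png

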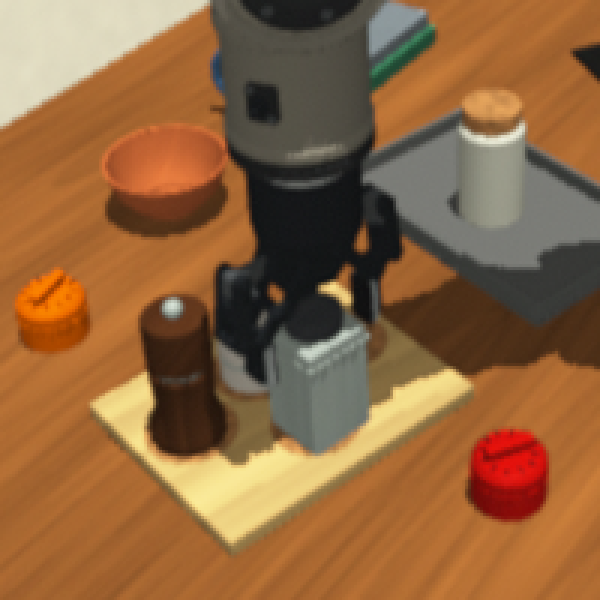

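```bash
python3 -m creep '[[0,0,0,0,-0.001,-0.007,0],[0,0,0,0,0,-0.004,0],[0,0,0,0,0,0,1],[0,0,0,0,0,0,1],[0,0,0,0,0,0,1],[0,0,0,0,0,0,1],[0,0,0,0,0,0,1],[0,0,0,0,0,0,1]]' 40; python3 -c "
from h import *;st()"
```

```text
clock: 12.65
ee_pos: [483.1, 302.9, 231.1]
tool_rot: [[0.98, -0.2, 0.005], [-0.2, -0.98, 0.003], [0.004, -0.004, -1.0]]
wrist_force: [-0.3, 0.9, -1.1]
gripper_width: 51.2
t 12.65 tcp [483.106 302.914 231.121] jaw yaw deg 168.5 z [ 0.005  0.003 -1.   ] F [-0.318  0.851 -1.056] w 51.2 q [-0.418  0.49  -0.319  1.965  0.228  0.715 -2.646]
```

```bash
python3 -m creep '[[0,0,0,0,0,0.01,1],[0,0,0,0,0,0.03,1],[0,0,0,0,0,0.035,1],[0,0,0,0,0,0.035,1],[0,0,0,0,0,0.035,1],[0,0,0,0,0,0.01,1],[0,0,0,0,0,0,1]]'; python3 -c "
from h import *;st()"
```

```text
clock: 13.52
ee_pos: [481.7, 302.1, 392.8]
tool_rot: [[0.98, -0.199, 0.004], [-0.199, -0.98, 0.002], [0.003, -0.003, -1.0]]
wrist_force: [0.9, -0.4, -2.6]
gripper_width: 52.0
t 13.53 tcp [481.657 302.066 392.773] jaw yaw deg 168.5 z [ 0.004  0.002 -1.   ] F [ 0.86  -0.418 -2.637] w 52.0 q [-0.368  0.287 -0.367  1.844  0.12   1.028 -2.554]
```

```bash
python3 -m creep '[[0,0,0,-0.003,-0.02,0,1],[0,0,0,-0.005,-0.04,0,1],[0,0,0,-0.006,-0.045,0,1],[0,0,0,-0.006,-0.045,0,1],[0,0,0,-0.006,-0.045,0,1],[0,0,0,-0.004,-0.04,0,1],[0,0,0,-0.003,-0.02,0,1],[0,0,0,0,0,0,1]]'; python3 -c "
from h import *;st()"
```

```text
clock: 14.52
ee_pos: [441.9, 33.1, 382.7]
tool_rot: [[0.979, -0.203, -0.011], [-0.203, -0.979, -0.002], [-0.011, 0.005, -1.0]]
wrist_force: [0.9, -0.1, -1.8]
gripper_width: 51.5
t 14.53 tcp [441.861  33.103 382.66 ] jaw yaw deg 168.3 z [-0.011 -0.002 -1.   ] F [ 0.904 -0.083 -1.811] w 51.5 q [-0.009  0.082 -0.221  2.111  0.022  0.961 -2.017]
```

```bash
python3 -m creep '[[0.1,-0.6,-2,0.005,-0.007,-0.02,1],[0,0,0,0,0,-0.04,1],[0,0,0,0,0,-0.04,1],[0,0,0,0,0,-0.02,1],[0,0,0,0,0,0,1]]'; python3 -c "
from h import *;st()"
```

```text
clock: 15.15
ee_pos: [444.8, 26.9, 256.8]
tool_rot: [[0.972, -0.237, -0.004], [-0.237, -0.972, 0.0], [-0.004, 0.001, -1.0]]
wrist_force: [0.1, 0.6, -2.4]
gripper_width: 51.3
t 15.15 tcp [444.789  26.924 256.755] jaw yaw deg 166.3 z [-0.004  0.    -1.   ] F [ 0.051  0.632 -2.369] w 51.3 q [-0.024  0.275 -0.204  2.223  0.089  0.655 -2.102]
```

```bash
python3 -m creep '[[0,-0.2,0,0.001,0,-0.015,1],[0,0,0,0,0,-0.01,1],[0,0,0,0,0,-0.006,1],[0,0,0,0,0,0,1]]'; python3 -c "
from h import *;st()"
```

```text
clock: 15.65
ee_pos: [446.3, 27.7, 226.5]
tool_rot: [[0.972, -0.236, 0.001], [-0.236, -0.972, 0.001], [0.001, -0.001, -1.0]]
wrist_force: [-0.9, 1.1, -2.3]
gripper_width: 51.9
t 15.65 tcp [446.301  27.741 226.528] jaw yaw deg 166.4 z [ 0.001  0.001 -1.   ] F [-0.938  1.102 -2.338] w 51.9 q [-0.037  0.332 -0.194  2.239  0.115  0.578 -2.126]
```

```bash
python3 -m creep '[[0,0,0,0,0,-0.003,1],[0,0,0,0,0,-0.002,1],[0,0,0,0,0,0,1]]'; python3 -c "
from h import *;st()"
```

```text
clock: 16.02
ee_pos: [446.6, 27.8, 222.1]
tool_rot: [[0.972, -0.236, 0.002], [-0.236, -0.972, 0.001], [0.002, -0.001, -1.0]]
wrist_force: [-0.0, -0.5, -3.4]
gripper_width: 51.5
t 16.02 tcp [446.616  27.768 222.076] jaw yaw deg 166.4 z [ 0.002  0.001 -1.   ] F [-0.028 -0.491 -3.355] w 51.5 q [-0.039  0.341 -0.192  2.242  0.119  0.566 -2.129]
```

```bash
python3 -m creep '[[0,0,0,0,0,-0.001,1],[0,0,0,0,0,0,1],[0,0,0,0,0,0,0],[0,0,0,0,0,0,0],[0,0,0,0,0,0,0],[0,0,0,0,0,0.03,0],[0,0,0,0,0,0.05,0],[0,0,0,0,0,0.05,0],[0,0,0,0,0,0.04,0],[0,0,0,0,0,0,0]]'; python3 -c "
from h import *;st()
cv2.imwrite('pics/a6.png',imaging.read_camera('side')[140:380,100:380,::-1].repeat(2,0).repeat(2,1))"
```

```text
clock: 17.27
ee_pos: [445.9, 27.9, 396.8]
tool_rot: [[0.972, -0.236, 0.002], [-0.236, -0.972, 0.001], [0.002, -0.002, -1.0]]
wrist_force: [0.1, 0.2, -0.9]
gripper_width: 85.6
t 17.27 tcp [445.923  27.862 396.845] jaw yaw deg 166.4 z [ 0.002  0.001 -1.   ] F [ 0.071  0.201 -0.928] w 85.6 q [ 0.007  0.068 -0.222  2.092  0.017  0.98  -2.032]
```

View pics/a6.png

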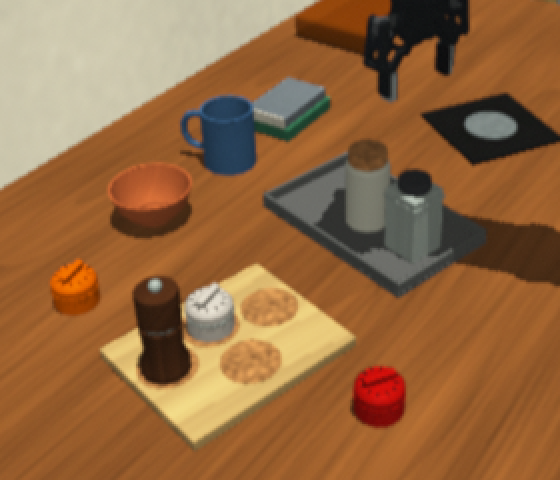

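```bash
python3 -m creep '[[0,0,1.8,0.0145,0.0455,0,0],[0,0,1.8,0.0145,0.0455,0,0],[0,0,1.8,0.0145,0.0455,0,0],[0,0,1.8,0.0145,0.0455,0,0],[0,0,1.8,0.0145,0.0455,0,0],[0,0,1.8,0.0145,0.0455,0,0],[0,0,1.8,0.0145,0.0455,0,0],[0,0,0,0,0,0,0]]'; python3 -c "
from h import *;st()"
```

```text
clock: 18.32
ee_pos: [546.8, 355.1, 382.2]
tool_rot: [[1.0, -0.014, -0.014], [-0.014, -1.0, -0.005], [-0.014, 0.006, -1.0]]
wrist_force: [0.2, -0.5, -0.2]
gripper_width: 85.0
t 18.32 tcp [546.775 355.136 382.222] jaw yaw deg 179.2 z [-0.014 -0.005 -1.   ] F [ 0.228 -0.476 -0.186] w 85.0 q [-0.386  0.439 -0.385  1.656  0.175  1.095 -2.405]
```

```bash
python3 -m creep '[[0.3,-0.8,0,0.007,0.006,-0.02,0],[0,0,0,0,0,-0.03,0],[0,0,0,0,0,-0.02,0],[0,0,0,0,0,0,0]]'; python3 -c "
from h import *;st()"
```

```text
clock: 18.82
ee_pos: [553.1, 359.2, 304.9]
tool_rot: [[1.0, -0.014, -0.005], [-0.014, -1.0, -0.004], [-0.005, 0.004, -1.0]]
wrist_force: [0.2, -0.2, 0.3]
gripper_width: 85.4
t 18.82 tcp [553.076 359.249 304.922] jaw yaw deg 179.2 z [-0.005 -0.004 -1.   ] F [ 0.18  -0.197  0.305] w 85.4 q [-0.404  0.525 -0.366  1.706  0.221  0.958 -2.439]
```

```bash
python3 -m creep '[[0.2,-0.3,0,0.001,0.001,-0.02,0],[0,0,0,0,0,-0.02,0],[0,0,0,0,0,-0.007,0],[0,0,0,0,0,0,0]]'; python3 -c "
from h import *;st()
cv2.imwrite('pics/a7.png',imaging.read_camera('side')[180:380,120:320,::-1].repeat(3,0).repeat(3,1))"
```

```text
clock: 19.32
ee_pos: [554.8, 359.9, 258.6]
tool_rot: [[1.0, -0.016, 0.002], [-0.016, -1.0, 0.0], [0.002, -0.0, -1.0]]
wrist_force: [0.7, 0.7, 0.8]
gripper_width: 85.4
t 19.32 tcp [554.828 359.923 258.551] jaw yaw deg 179.1 z [ 0.002  0.    -1.   ] F [0.711 0.747 0.773] w 85.4 q [-0.415  0.578 -0.351  1.734  0.249  0.872 -2.462]
```

View pics/a7.png

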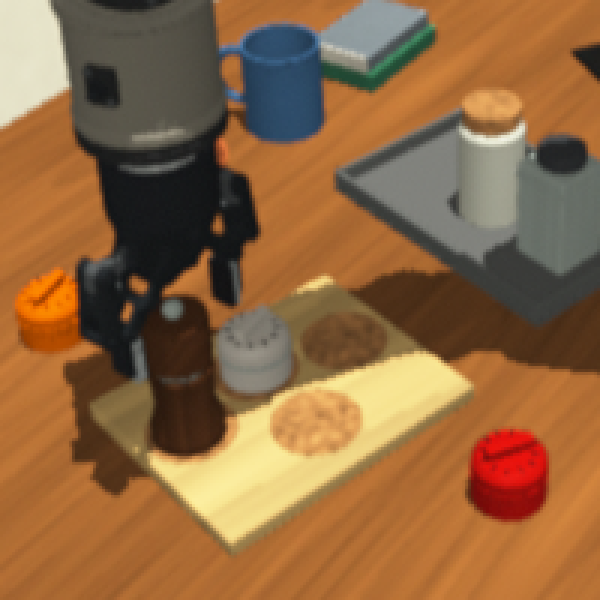

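```bash
python3 -m creep '[[0,0,0,0,0.002,0,0],[0,0,0,0,0,-0.001,0],[0,0,0,0,0,0,1],[0,0,0,0,0,0,1],[0,0,0,0,0,0,1],[0,0,0,0,0,0,1],[0,0,0,0,0,0,1],[0,0,0,0,0,0,1]]' 40; python3 -c "
from h import *;st()"
```

```text
clock: 20.38
ee_pos: [555.3, 362.6, 259.9]
tool_rot: [[1.0, -0.016, 0.005], [-0.016, -1.0, 0.002], [0.005, -0.002, -1.0]]
wrist_force: [-0.8, -0.0, 1.4]
gripper_width: 46.4
t 20.38 tcp [555.3   362.637 259.863] jaw yaw deg 179.1 z [ 0.005  0.002 -1.   ] F [-0.836 -0.046  1.384] w 46.4 q [-0.419  0.578 -0.351  1.73   0.25   0.872 -2.464]
```

```bash
python3 -m creep '[[0,0,0,0,0,0.01,1],[0,0,0,0,0,0.03,1],[0,0,0,0,0,0.035,1],[0,0,0,0,0,0.035,1],[0,0,0,0,0,0.02,1],[0,0,0,0,0,0.01,1],[0,0,0,0,0,0,1]]'; python3 -c "
from h import *;st()"; python3 -m creep '[[0,0,-1.5,0.002,-0.02,0,1],[0,0,-1.5,0.005,-0.04,0,1],[0,0,-1.5,0.006,-0.048,0,1],[0,0,-1.5,0.008,-0.055,0,1],[0,0,-1.5,0.008,-0.055,0,1],[0,0,-1.5,0.008,-0.055,0,1],[0,0,-1.5,0.005,-0.045,0,1],[0,0,-1.5,0.003,-0.03,0,1],[0,0,0,0.002,-0.01,0,1],[0,0,0,0,0,0,1]]'; python3 -c "
from h import *;st()"
```

```text
clock: 21.25
ee_pos: [554.3, 361.6, 405.9]
tool_rot: [[1.0, -0.016, 0.003], [-0.016, -1.0, 0.001], [0.003, -0.001, -1.0]]
wrist_force: [0.2, 0.6, -2.0]
gripper_width: 46.4
t 21.25 tcp [554.275 361.556 405.919] jaw yaw deg 179.1 z [ 0.003  0.001 -1.   ] F [ 0.213  0.556 -1.962] w 46.4 q [-0.39   0.43  -0.385  1.615  0.176  1.128 -2.405]
clock: 22.5
ee_pos: [597.2, -17.0, 396.2]
tool_rot: [[0.97, -0.241, -0.011], [-0.241, -0.97, -0.004], [-0.009, 0.006, -1.0]]
wrist_force: [-0.3, 0.3, -2.2]
gripper_width: 46.5
t 22.50 tcp [597.239 -17.031 396.166] jaw yaw deg 166.0 z [-0.011 -0.004 -1.   ] F [-0.275  0.343 -2.188] w 46.5 q [ 0.098  0.321 -0.22   1.778  0.082  1.062 -1.967]
```

```bash
python3 -m creep '[[0.2,-0.6,0,0.006,0.006,-0.02,1],[0,0,0,0,0,-0.04,1],[0,0,0,0,0,-0.04,1],[0,0,0,0,0,-0.01,1],[0,0,0,0,0,0,1]]'; python3 -c "
from h import *;st()"
```

```text
clock: 23.12
ee_pos: [602.8, -4.4, 284.1]
tool_rot: [[0.972, -0.234, 0.001], [-0.234, -0.972, 0.003], [0.0, -0.003, -1.0]]
wrist_force: [0.9, 0.6, -1.6]
gripper_width: 46.4
t 23.12 tcp [602.782  -4.363 284.061] jaw yaw deg 166.5 z [ 0.001  0.003 -1.   ] F [ 0.888  0.649 -1.638] w 46.4 q [ 0.07   0.45  -0.216  1.865  0.122  0.838 -2.013]
```

```bash
python3 -m creep '[[0,0,0,0,-0.007,-0.01,1],[0,0,0,0,0,-0.01,1],[0,0,0,0,0,-0.006,1],[0,0,0,0,0,0,1]]'; python3 -c "
from h import *;st()"
```

```text
clock: 23.62
ee_pos: [603.7, -11.7, 259.4]
tool_rot: [[0.972, -0.234, 0.005], [-0.234, -0.972, 0.003], [0.004, -0.004, -1.0]]
wrist_force: [-0.1, -1.1, -1.5]
gripper_width: 46.3
t 23.62 tcp [603.733 -11.678 259.406] jaw yaw deg 166.5 z [ 0.005  0.003 -1.   ] F [-0.059 -1.113 -1.531] w 46.3 q [ 0.077  0.483 -0.209  1.879  0.133  0.788 -2.009]
```

```bash
python3 -m creep '[[0,0.3,0,-0.001,0,-0.004,1],[0,0,0,0,0,-0.003,1],[0,0,0,0,0,0,1]]'; python3 -c "
from h import *;st()"
```

```text
clock: 24.0
ee_pos: [602.8, -11.6, 252.4]
tool_rot: [[0.972, -0.234, 0.0], [-0.234, -0.972, 0.003], [-0.001, -0.003, -1.0]]
wrist_force: [-0.8, -0.5, -1.6]
gripper_width: 46.4
t 24.00 tcp [602.818 -11.575 252.351] jaw yaw deg 166.5 z [ 0.     0.003 -1.   ] F [-0.779 -0.514 -1.571] w 46.4 q [ 0.075  0.492 -0.208  1.883  0.135  0.78  -2.011]
```

```bash
python3 -m creep '[[0,0,0,0,0,-0.002,1],[0,0,0,0,0,0,1],[0,0,0,0,0,0,1]]'; python3 -c "
from h import *;st()"
```

```text
clock: 24.38
ee_pos: [602.9, -11.5, 250.4]
tool_rot: [[0.972, -0.233, 0.0], [-0.233, -0.972, 0.003], [-0.0, -0.003, -1.0]]
wrist_force: [-0.3, 0.4, -2.0]
gripper_width: 46.0
t 24.38 tcp [602.902 -11.516 250.407] jaw yaw deg 166.5 z [ 0.     0.003 -1.   ] F [-0.334  0.386 -2.035] w 46.0 q [ 0.075  0.495 -0.207  1.884  0.136  0.776 -2.012]
```

```bash
python3 -m creep '[[0,0,0,0,0,-0.001,1],[0,0,0,0,0,0,0],[0,0,0,0,0,0,0],[0,0,0,0,0,0,0],[0,0,0,0,0,0,0],[0,0,0,0,0,0.03,0],[0,0,0,0,0,0.05,0],[0,0,0,0,0,0.05,0],[0,0,0,0,0,0.02,0],[0,0,0,0,0,0,0]]'; python3 -c "
from h import *;st()
cv2.imwrite('pics/a8.png',imaging.read_camera('side')[140:380,100:380,::-1].repeat(2,0).repeat(2,1))"
```

```text
clock: 25.62
ee_pos: [602.3, -11.5, 404.0]
tool_rot: [[0.972, -0.233, 0.0], [-0.233, -0.972, 0.003], [-0.0, -0.003, -1.0]]
wrist_force: [-0.1, -0.4, -0.1]
gripper_width: 85.6
t 25.62 tcp [602.289 -11.474 404.02 ] jaw yaw deg 166.5 z [ 0.     0.003 -1.   ] F [-0.068 -0.425 -0.14 ] w 85.6 q [ 0.097  0.32  -0.228  1.762  0.078  1.068 -1.964]
```

View pics/a8.png

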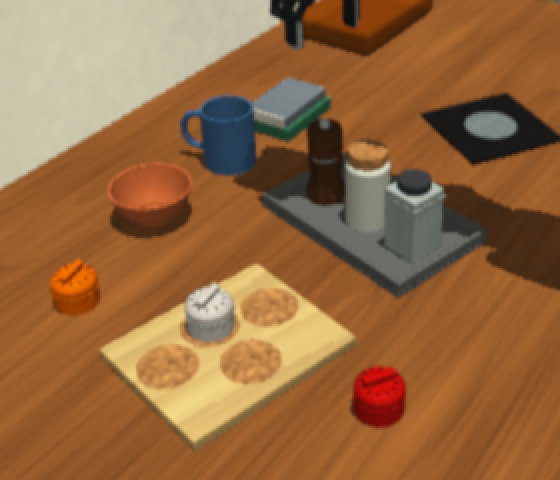

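Mill, canister and tin all stand upright in the tray (crop (325,160), (367,185), (413,215)). Now the timer.

```bash
python3 -m creep '[[0,0,0,-0.006,0.042,0,0],[0,0,0,-0.006,0.042,0,0],[0,0,0,-0.006,0.042,0,0],[0,0,0,-0.006,0.042,0,0],[0,0,0,-0.006,0.042,0,0],[0,0,0,-0.006,0.042,0,0],[0,0,0,-0.006,0.042,0,0],[0,0,0,0,0,0,0]]'; python3 -c "
from h import *;st()
"
```

```text
clock: 26.68
ee_pos: [555.6, 289.9, 390.6]
tool_rot: [[0.972, -0.235, -0.016], [-0.235, -0.972, -0.002], [-0.015, 0.005, -1.0]]
wrist_force: [0.2, 0.2, 0.1]
gripper_width: 85.3
t 26.68 tcp [555.595 289.851 390.589] jaw yaw deg 166.4 z [-0.016 -0.002 -1.   ] F [0.225 0.167 0.072] w 85.3 q [-0.314  0.386 -0.345  1.709  0.135  1.084 -2.509]
```

```bash
python3 -m creep '[[0.1,-0.9,3,0,-0.002,-0.02,0],[0,0,3,0,0,-0.04,0],[0,0,0,0,0,-0.04,0],[0,0,0,0,0,-0.01,0],[0,0,0,0,0,0,0]]'; python3 -c "
from h import *;st()
"
```

```text
clock: 27.3
ee_pos: [555.4, 284.3, 273.6]
tool_rot: [[0.991, -0.13, -0.004], [-0.13, -0.991, -0.004], [-0.004, 0.004, -1.0]]
wrist_force: [0.4, 0.3, 0.6]
gripper_width: 85.0
t 27.30 tcp [555.432 284.285 273.607] jaw yaw deg 172.5 z [-0.004 -0.004 -1.   ] F [0.407 0.271 0.618] w 85.0 q [-0.318  0.507 -0.338  1.813  0.215  0.862 -2.46 ]
```

```bash
python3 -m creep '[[0.2,-0.2,0,0,0.003,-0.02,0],[0,0,0,0,0,-0.02,0],[0,0,0,0,0,-0.008,0],[0,0,0,0,0,0,0]]'; python3 -c "
from h import *;st()
"
```

```text
clock: 27.8
ee_pos: [557.1, 287.2, 227.9]
tool_rot: [[0.991, -0.132, 0.004], [-0.132, -0.991, 0.002], [0.004, -0.002, -1.0]]
wrist_force: [-0.6, 0.6, -0.6]
gripper_width: 85.6
t 27.80 tcp [557.09  287.198 227.914] jaw yaw deg 172.4 z [ 0.004  0.002 -1.   ] F [-0.574  0.598 -0.551] w 85.6 q [-0.336  0.567 -0.32   1.835  0.246  0.774 -2.488]
```

```bash
python3 -m creep '[[0,0.2,0,-0.001,0,-0.015,0],[0,0,0,0,0,-0.012,0],[0,0,0,0,0,-0.006,0],[0,0,0,0,0,0,0]]'; python3 -c "
from h import *;st()
cv2.imwrite('pics/a9.png',imaging.read_camera('side')[200:360,130:290,::-1].repeat(4,0).repeat(4,1)[:600])
"
```

```text
clock: 28.3
ee_pos: [556.3, 287.2, 193.4]
tool_rot: [[0.991, -0.132, 0.001], [-0.132, -0.991, 0.002], [0.001, -0.002, -1.0]]
wrist_force: [-0.7, -0.0, 0.2]
gripper_width: 85.0
t 28.30 tcp [556.276 287.25  193.417] jaw yaw deg 172.4 z [ 0.001  0.002 -1.   ] F [-0.672 -0.007  0.185] w 85.0 q [-0.347  0.614 -0.306  1.848  0.266  0.717 -2.506]
```

View pics/a9.png

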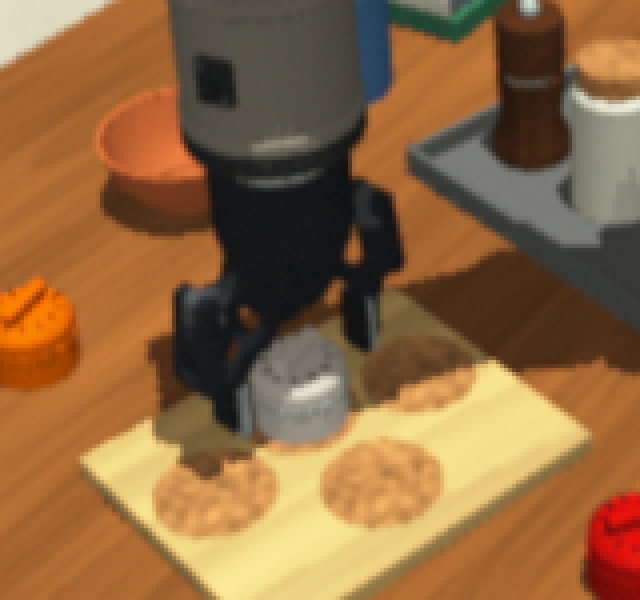

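The fingers straddle the white timer, so I close.

```bash
python3 -m creep '[[0,0,0,0,0,0,1],[0,0,0,0,0,0,1],[0,0,0,0,0,0,1],[0,0,0,0,0,0,1],[0,0,0,0,0,0,1],[0,0,0,0,0,0,1]]' 40; python3 -c "
from h import *;st()
"; python3 -m creep '[[0,0,0,0,0,0.01,1],[0,0,0,0,0,0.03,1],[0,0,0,0,0,0.04,1],[0,0,0,0,0,0.05,1],[0,0,0,0,0,0.05,1],[0,0,0,0,0,0.02,1],[0,0,0,0,0,0,1]]'; python3 -c "
from h import *;st()"
```

```text
clock: 29.1
ee_pos: [556.7, 287.5, 194.9]
tool_rot: [[0.991, -0.132, 0.003], [-0.132, -0.991, 0.003], [0.002, -0.003, -1.0]]
wrist_force: [-0.3, -0.7, -0.4]
gripper_width: 52.7
t 29.10 tcp [556.673 287.472 194.874] jaw yaw deg 172.4 z [ 0.003  0.003 -1.   ] F [-0.349 -0.706 -0.369] w 52.7 q [-0.347  0.612 -0.307  1.847  0.266  0.718 -2.505]
clock: 29.98
ee_pos: [555.1, 287.1, 405.0]
tool_rot: [[0.991, -0.131, 0.004], [-0.131, -0.991, 0.004], [0.003, -0.004, -1.0]]
wrist_force: [0.3, 1.2, -1.7]
gripper_width: 52.8
t 29.98 tcp [555.086 287.069 404.991] jaw yaw deg 172.5 z [ 0.004  0.004 -1.   ] F [ 0.277  1.217 -1.697] w 52.8 q [-0.291  0.368 -0.37   1.705  0.146  1.091 -2.408]
```

```bash
python3 -m creep '[[0,0,0,-0.003,-0.025,0,1],[0,0,0,-0.005,-0.05,0,1],[0,0,0,-0.006,-0.06,0,1],[0,0,0,-0.006,-0.06,0,1],[0,0,0,-0.006,-0.06,0,1],[0,0,0,-0.006,-0.06,0,1],[0,0,0,-0.006,-0.06,0,1],[0,0,0,-0.006,-0.06,0,1],[0,0,0,-0.006,-0.06,0,1],[0,0,0,-0.006,-0.045,0,1]]'; python3 -m creep '[[0,0,0,0,-0.02,0,1],[0,0,0,0,0,0,1]]'; python3 -c "
from h import *;st()"
```

```text
clock: 31.22
ee_pos: [491.1, -265.7, 396.7]
tool_rot: [[0.992, -0.124, -0.006], [-0.124, -0.992, 0.005], [-0.007, -0.004, -1.0]]
wrist_force: [1.6, 0.8, -1.6]
gripper_width: 52.4
clock: 31.48
ee_pos: [489.0, -289.9, 394.4]
tool_rot: [[0.992, -0.13, -0.009], [-0.13, -0.992, 0.006], [-0.01, -0.004, -1.0]]
wrist_force: [0.9, 1.0, -1.5]
gripper_width: 52.7
t 31.48 tcp [ 489.001 -289.899  394.399] jaw yaw deg 172.5 z [-0.009  0.006 -1.   ] F [ 0.852  0.997 -1.481] w 52.7 q [ 0.482  0.269 -0.071  1.851  0.02   1.033 -1.298]
```

```bash
python3 -m creep '[[-0.3,-0.5,0,0.005,-0.011,-0.02,1],[0,0,0,0,0,-0.04,1],[0,0,0,0,0,-0.05,1],[0,0,0,0,0,-0.04,1],[0,0,0,0,0,-0.01,1],[0,0,0,0,0,0,1]]'; python3 -c "
from h import *;st()"
```

```text
clock: 32.22
ee_pos: [494.5, -294.9, 228.9]
tool_rot: [[0.992, -0.124, -0.001], [-0.124, -0.992, 0.003], [-0.002, -0.003, -1.0]]
wrist_force: [-0.3, -1.2, -0.2]
gripper_width: 52.4
t 32.23 tcp [ 494.529 -294.871  228.946] jaw yaw deg 172.9 z [-0.001  0.003 -1.   ] F [-0.313 -1.246 -0.186] w 52.4 q [ 0.481  0.484 -0.068  1.963  0.045  0.699 -1.31 ]
```

```bash
python3 -m creep '[[0,0,0,0,-0.006,-0.015,1],[0,0,0,0,0,-0.014,1],[0,0,0,0,0,-0.007,1],[0,0,0,0,0,0,1]]'; python3 -c "
from h import *;st()"
```

```text
clock: 32.72
ee_pos: [495.5, -301.7, 193.5]
tool_rot: [[0.992, -0.124, 0.003], [-0.124, -0.992, 0.001], [0.003, -0.002, -1.0]]
wrist_force: [-1.1, -0.6, -0.6]
gripper_width: 52.4
t 32.73 tcp [ 495.535 -301.669  193.506] jaw yaw deg 172.9 z [ 0.003  0.001 -1.   ] F [-1.066 -0.587 -0.597] w 52.4 q [ 0.487  0.543 -0.064  1.968  0.052  0.631 -1.305]
```

```bash
python3 -m creep '[[0,0,0,-0.001,0,-0.003,1],[0,0,0,0,0,-0.002,1],[0,0,0,0,0,0,1]]'; python3 -c "
from h import *;st()"; python3 -m creep '[[0,0,0,0,0,-0.002,1],[0,0,0,0,0,0,1]]';
```

```text
clock: 33.1
ee_pos: [494.7, -301.7, 188.9]
tool_rot: [[0.992, -0.124, 0.004], [-0.124, -0.992, 0.001], [0.003, -0.001, -1.0]]
wrist_force: [-0.0, 0.7, -0.7]
gripper_width: 52.4
t 33.10 tcp [ 494.686 -301.749  188.859] jaw yaw deg 172.9 z [ 0.004  0.001 -1.   ] F [-0.024  0.722 -0.709] w 52.4 q [ 0.488  0.549 -0.064  1.971  0.053  0.62  -1.305]
clock: 33.35
ee_pos: [494.8, -301.8, 186.9]
tool_rot: [[0.992, -0.124, 0.004], [-0.124, -0.992, 0.001], [0.004, -0.001, -1.0]]
wrist_force: [0.7, -0.1, -1.0]
gripper_width: 52.9
```

```bash
python3 -m creep '[[0,0,0,0,0,-0.001,1],[0,0,0,0,0,0,0],[0,0,0,0,0,0,0],[0,0,0,0,0,0,0],[0,0,0,0,0,0,0],[0,0,0,0,0,0.03,0],[0,0,0,0,0,0.05,0],[0,0,0,0,0,0.06,0],[0,0,0,0,0,0.06,0],[0,0,0,0,0,0,0]]'; python3 -c "
from h import *;st()"
```

```text
clock: 34.6
ee_pos: [493.8, -301.2, 392.1]
tool_rot: [[0.992, -0.124, 0.003], [-0.124, -0.992, 0.001], [0.003, -0.002, -1.0]]
wrist_force: [-0.1, -0.5, -1.5]
gripper_width: 85.4
t 34.60 tcp [ 493.829 -301.217  392.139] jaw yaw deg 172.9 z [ 0.003  0.001 -1.   ] F [-0.148 -0.518 -1.486] w 85.4 q [ 0.496  0.283 -0.071  1.837  0.02   1.02  -1.278]
```

```bash
python3 -m creep '[[0,0,0,0.015,0.042,0,0],[0,0,0,0.015,0.042,0,0],[0,0,0,0.015,0.042,0,0],[0,0,0,0.015,0.042,0,0],[0,0,0,0.015,0.042,0,0],[0,0,0,0.015,0.042,0,0],[0,0,-3,0.015,0.03,0,0],[0,0,-3,0,0,0,0]]'; python3 -c "
from h import *;st()
for n in('side','top'):
  cv2.imwrite('pics/b1%s.png'%n,imaging.read_camera(n)[:,:,::-1])"
```

```text
clock: 35.6
ee_pos: [599.0, -10.1, 389.1]
tool_rot: [[0.973, -0.232, 0.0], [-0.232, -0.973, 0.001], [-0.0, -0.001, -1.0]]
wrist_force: [-0.9, -0.9, -0.8]
gripper_width: 85.7
t 35.60 tcp [599.011 -10.079 389.137] jaw yaw deg 166.6 z [ 0.     0.001 -1.   ] F [-0.874 -0.855 -0.847] w 85.7 q [ 0.068  0.326 -0.197  1.787  0.072  1.035 -1.96 ]
```

View pics/b1side.png

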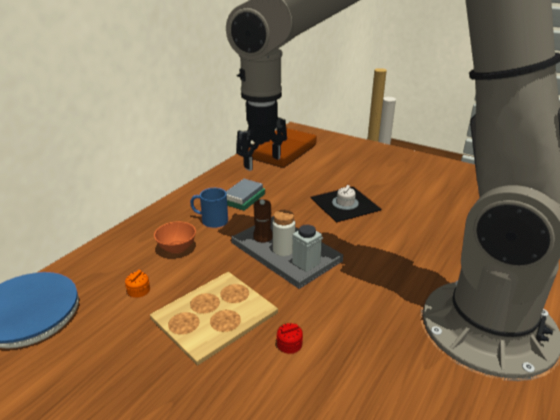

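View pics/b1top.png

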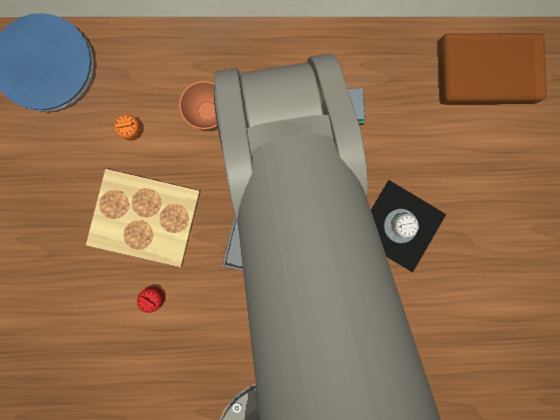

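The timer stands on the pad and the three pieces are still in the tray. I check the timer's offset and measure the riser rounds now that they're bare.

```bash
python3 - <<'E'
from h import *
t=cv2.imread("pics/b1top.png");ht=cv2.cvtColor(t,cv2.COLOR_BGR2HSV)
c=blob(cv2.inRange(ht,(0,0,195),(180,45,255)),(390,208,425,245))
r=cv2.minAreaRect(c);(u,v),rad=cv2.minEnclosingCircle(c);print("timer",r[0],rad,ray("top",*r[0],6+42)[:2],ray("top",u,v,48)[:2])
m=cv2.inRange(ht,(5,90,60),(17.5,255,255))
for k,b in dict(left=(96,188,131,221),back=(130,186,162,218),right=(158,202,190,234),front=(122,219,155,251)).items():
    c=blob(m,b);r=cv2.minAreaRect(c);print(k,np.array(r[1]),ray("top",*r[0],15)[:2])
E
```

```text
timer (407.0, 226.0) 10.499616622924805 [ 493.51  -302.543] [ 493.502 -302.998]
left [28. 29.] [555.214 360.118]
back [28.991 28.991] [557.472 287.004]
right [28. 29.] [521.022 225.04 ]
front [29. 29.] [484.866 304.122]
```

```bash
python3 -m creep '[[0,0,0,0.004,-0.001,-0.02,0],[0,0,0,0,0,-0.04,0],[0,0,0,0,0,-0.02,0],[0,0,0,0,0,0,0]]'; python3 -c "
from h import *;st()"
```

```text
clock: 36.2
ee_pos: [601.5, -16.1, 303.2]
tool_rot: [[0.973, -0.232, -0.002], [-0.232, -0.973, -0.001], [-0.002, 0.001, -1.0]]
wrist_force: [-0.1, -0.1, 1.2]
gripper_width: 85.4
t 36.20 tcp [601.455 -16.103 303.217] jaw yaw deg 166.6 z [-0.002 -0.001 -1.   ] F [-0.13  -0.093  1.166] w 85.4 q [ 0.067  0.424 -0.187  1.855  0.101  0.875 -1.974]
```

```bash
python3 -m creep '[[0,0,0,0.001,0.005,-0.02,0],[0,0,0,0,0,-0.02,0],[0,0,0,0,0,-0.01,0],[0,0,0,0,0,0,0]]'; python3 -c "
from h import *;st()"
```

```text
clock: 36.7
ee_pos: [603.0, -12.7, 253.2]
tool_rot: [[0.973, -0.233, -0.001], [-0.233, -0.973, -0.001], [-0.001, 0.001, -1.0]]
wrist_force: [0.0, 0.8, 0.5]
gripper_width: 85.6
t 36.70 tcp [602.974 -12.681 253.194] jaw yaw deg 166.6 z [-0.001 -0.001 -1.   ] F [0.006 0.765 0.53 ] w 85.6 q [ 0.054  0.489 -0.18   1.883  0.121  0.78  -1.996]
```

```bash
python3 -m creep '[[0,0,0,0,0.001,-0.003,0],[0,0,0,0,0,0,1],[0,0,0,0,0,0,1],[0,0,0,0,0,0,1],[0,0,0,0,0,0,1],[0,0,0,0,0,0,1],[0,0,0,0,0,0,1],[0,0,0,0,0,0,1]]' 40; python3 -c "
from h import *;st()"; python3 -m creep '[[0,0,0,0,0,0.01,1],[0,0,0,0,0,0.03,1],[0,0,0,0,0,0.035,1],[0,0,0,0,0,0.04,1],[0,0,0,0,0,0.02,1],[0,0,0,0,0,0.01,1],[0,0,0,0,0,0,1]]'; python3 -c "
from h import *;st()"
```

```text
clock: 37.7
ee_pos: [603.6, -11.7, 252.2]
tool_rot: [[0.973, -0.233, 0.002], [-0.233, -0.973, -0.001], [0.002, 0.0, -1.0]]
wrist_force: [0.5, 0.3, -0.4]
gripper_width: 46.5
t 37.70 tcp [603.614 -11.725 252.195] jaw yaw deg 166.6 z [ 0.002 -0.001 -1.   ] F [ 0.513  0.278 -0.4  ] w 46.5 q [ 0.053  0.491 -0.179  1.883  0.122  0.776 -1.999]
clock: 38.58
ee_pos: [602.3, -11.9, 404.3]
tool_rot: [[0.973, -0.233, 0.002], [-0.233, -0.973, -0.001], [0.002, 0.001, -1.0]]
wrist_force: [-0.3, 0.1, -2.4]
gripper_width: 46.6
t 38.58 tcp [602.346 -11.881 404.331] jaw yaw deg 166.6 z [ 0.002 -0.001 -1.   ] F [-0.265  0.082 -2.353] w 46.6 q [ 0.071  0.317 -0.196  1.764  0.071  1.066 -1.956]
```

```bash
python3 -m creep '[[0,0,1.5,-0.002,0.02,0,1],[0,0,1.5,-0.005,0.04,0,1],[0,0,1.5,-0.006,0.048,0,1],[0,0,1.5,-0.006,0.055,0,1],[0,0,1.5,-0.006,0.055,0,1],[0,0,1.5,-0.006,0.055,0,1],[0,0,1.5,-0.005,0.045,0,1],[0,0,1.5,-0.003,0.03,0,1],[0,0,0,-0.001,0.01,0,1],[0,0,0,0,0,0,1]]'; python3 -c "
from h import *;st()"
```

```text
clock: 39.83
ee_pos: [553.1, 364.1, 393.6]
tool_rot: [[1.0, -0.007, -0.013], [-0.007, -1.0, -0.004], [-0.013, 0.004, -1.0]]
wrist_force: [0.5, -0.6, -1.2]
gripper_width: 46.3
t 39.83 tcp [553.121 364.143 393.619] jaw yaw deg 179.6 z [-0.013 -0.004 -1.   ] F [ 0.462 -0.601 -1.172] w 46.3 q [-0.408  0.443 -0.365  1.621  0.164  1.121 -2.393]
```

```bash
python3 -m creep '[[0.2,-0.7,0,0.002,-0.001,-0.02,1],[0,0,0,0,0,-0.03,1],[0,0,0,0,0,-0.03,1],[0,0,0,0,0,-0.01,1],[0,0,0,0,0,0,1]]'; python3 -c "
from h import *;st()"
```

```text
clock: 40.45
ee_pos: [556.8, 357.4, 301.2]
tool_rot: [[1.0, -0.014, 0.0], [-0.014, -1.0, -0.003], [0.0, 0.003, -1.0]]
wrist_force: [-0.9, 0.1, -1.7]
gripper_width: 46.0
t 40.45 tcp [556.777 357.388 301.219] jaw yaw deg 179.2 z [ 0.    -0.003 -1.   ] F [-0.865  0.085 -1.686] w 46.0 q [-0.416  0.528 -0.343  1.707  0.214  0.946 -2.427]
```

```bash
python3 -m creep '[[0.2,0,0,-0.001,0.005,-0.015,1],[0,0,0,0,0,-0.01,1],[0,0,0,0,0,-0.006,1],[0,0,0,0,0,0,1]]'; python3 -c "
from h import *;st()"
```

```text
clock: 40.95
ee_pos: [556.3, 362.8, 270.3]
tool_rot: [[1.0, -0.015, 0.003], [-0.015, -1.0, 0.002], [0.003, -0.002, -1.0]]
wrist_force: [-1.1, -0.5, -0.8]
gripper_width: 46.3
t 40.95 tcp [556.273 362.839 270.266] jaw yaw deg 179.2 z [ 0.003  0.002 -1.   ] F [-1.058 -0.489 -0.786] w 46.3 q [-0.429  0.565 -0.336  1.722  0.23   0.89  -2.446]
```

```bash
python3 -m creep '[[0,0,0,0,0,-0.004,1],[0,0,0,0,0,-0.003,1],[0,0,0,0,0,0,1]]'; python3 -m creep '[[0,0,0,0,0,-0.001,1],[0,0,0,0,0,0,1]]'; python3 -c "
from h import *;st()"
```

```text
clock: 41.32
ee_pos: [556.4, 363.0, 263.4]
tool_rot: [[1.0, -0.015, 0.003], [-0.015, -1.0, 0.003], [0.003, -0.003, -1.0]]
wrist_force: [-0.0, 0.6, -1.9]
gripper_width: 46.2
clock: 41.58
ee_pos: [556.5, 363.0, 262.5]
tool_rot: [[1.0, -0.015, 0.004], [-0.015, -1.0, 0.003], [0.004, -0.003, -1.0]]
wrist_force: [0.5, -0.9, -1.9]
gripper_width: 46.2
t 41.58 tcp [556.505 362.964 262.54 ] jaw yaw deg 179.2 z [ 0.004  0.003 -1.   ] F [ 0.471 -0.892 -1.912] w 46.2 q [-0.431  0.574 -0.334  1.726  0.234  0.876 -2.45 ]
```

```bash
python3 -m creep '[[0,0,0,0,0,-0.001,1],[0,0,0,0,0,0,0],[0,0,0,0,0,0,0],[0,0,0,0,0,0,0],[0,0,0,0,0,0,0],[0,0,0,0,0,0.03,0],[0,0,0,0,0,0.05,0],[0,0,0,0,0,0.05,0],[0,0,0,0,0,0.01,0],[0,0,0,0,0,0,0]]'; python3 -c "
from h import *;st()
cv2.imwrite('pics/b2.png',imaging.read_camera('side')[140:380,100:380,::-1].repeat(2,0).repeat(2,1))"
```

```text
clock: 42.82
ee_pos: [556.0, 362.7, 405.3]
tool_rot: [[1.0, -0.014, 0.003], [-0.014, -1.0, 0.002], [0.003, -0.003, -1.0]]
wrist_force: [-0.5, 0.6, -0.2]
gripper_width: 85.6
t 42.83 tcp [556.039 362.72  405.305] jaw yaw deg 179.2 z [ 0.003  0.002 -1.   ] F [-0.464  0.555 -0.201] w 85.6 q [-0.405  0.431 -0.365  1.612  0.166  1.125 -2.396]
```

View pics/b2.png

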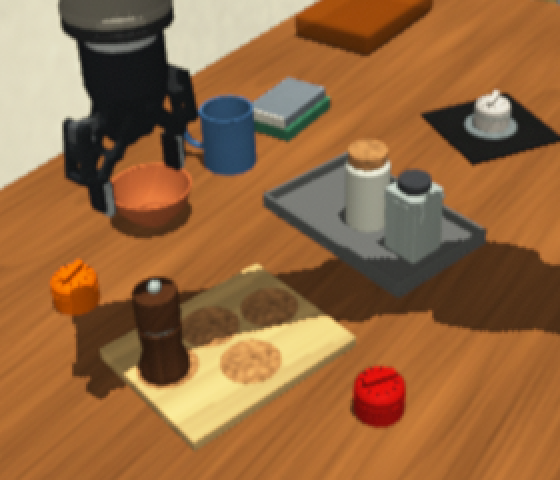

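The mill is back upright on its round. Next is the tin.

```bash
python3 -m creep '[[0,0,-1.8,-0.0145,-0.0455,0,0],[0,0,-1.8,-0.0145,-0.0455,0,0],[0,0,-1.8,-0.0145,-0.0455,0,0],[0,0,-1.8,-0.0145,-0.0455,0,0],[0,0,-1.8,-0.0145,-0.0455,0,0],[0,0,-1.8,-0.0145,-0.0455,0,0],[0,0,-1.8,-0.0145,-0.0455,0,0],[0,0,0,0,0,0,0]]'; python3 -c "
from h import *;st()"
```

```text
clock: 43.88
ee_pos: [447.4, 33.6, 392.1]
tool_rot: [[0.971, -0.24, -0.014], [-0.24, -0.971, -0.001], [-0.013, 0.005, -1.0]]
wrist_force: [0.9, 0.8, 0.5]
gripper_width: 85.2
t 43.88 tcp [447.406  33.621 392.085] jaw yaw deg 166.1 z [-0.014 -0.001 -1.   ] F [0.857 0.786 0.524] w 85.2 q [-0.002  0.082 -0.226  2.089  0.02   0.987 -2.052]
```

```bash
python3 -m creep '[[0.1,-0.8,0,-0.001,-0.006,-0.03,0],[0,0,0,0,0,-0.04,0],[0,0,0,0,0,-0.02,0],[0,0,0,0,0,0,0]]'; python3 -c "
from h import *;st()"
```

```text
clock: 44.38
ee_pos: [445.5, 28.7, 296.6]
tool_rot: [[0.971, -0.238, -0.004], [-0.238, -0.971, 0.001], [-0.004, 0.0, -1.0]]
wrist_force: [-0.4, 0.9, 0.5]
gripper_width: 85.7
t 44.38 tcp [445.472  28.657 296.632] jaw yaw deg 166.2 z [-0.004  0.001 -1.   ] F [-0.423  0.925  0.479] w 85.7 q [-0.009  0.209 -0.221  2.192  0.064  0.751 -2.084]
```

```bash
python3 -m creep '[[0,-0.2,0,0.001,-0.001,-0.025,0],[0,0,0,0,0,-0.03,0],[0,0,0,0,0,-0.01,0],[0,0,0,0,0,0,0]]'; python3 -c "
from h import *;st()"
```

```text
clock: 44.88
ee_pos: [447.8, 29.3, 231.9]
tool_rot: [[0.972, -0.236, 0.001], [-0.236, -0.972, 0.001], [0.001, -0.002, -1.0]]
wrist_force: [0.3, -0.1, 0.2]
gripper_width: 86.0
t 44.88 tcp [447.783  29.264 231.852] jaw yaw deg 166.3 z [ 0.001  0.001 -1.   ] F [ 0.256 -0.068  0.211] w 86.0 q [-0.029  0.325 -0.205  2.233  0.115  0.592 -2.129]
```

```bash
python3 -m creep '[[0,0,0,-0.001,-0.001,-0.008,0],[0,0,0,0,0,-0.001,0],[0,0,0,0,0,0,1],[0,0,0,0,0,0,1],[0,0,0,0,0,0,1],[0,0,0,0,0,0,1],[0,0,0,0,0,0,1],[0,0,0,0,0,0,1]]' 40; python3 -c "
from h import *;st()";  python3 -m creep '[[0,0,0,0,0,0.01,1],[0,0,0,0,0,0.03,1],[0,0,0,0,0,0.035,1],[0,0,0,0,0,0.04,1],[0,0,0,0,0,0.035,1],[0,0,0,0,0,0.01,1],[0,0,0,0,0,0,1]]'; python3 -c "
from h import *;st()"
```

```text
clock: 45.88
ee_pos: [447.5, 28.2, 224.7]
tool_rot: [[0.972, -0.236, 0.004], [-0.236, -0.972, 0.002], [0.004, -0.003, -1.0]]
wrist_force: [0.9, -1.1, -1.4]
gripper_width: 51.8
t 45.88 tcp [447.474  28.245 224.705] jaw yaw deg 166.3 z [ 0.004  0.002 -1.   ] F [ 0.881 -1.1   -1.41 ] w 51.8 q [-0.031  0.337 -0.202  2.239  0.122  0.571 -2.133]
clock: 46.75
ee_pos: [445.6, 28.3, 391.9]
tool_rot: [[0.972, -0.236, 0.004], [-0.236, -0.972, 0.002], [0.003, -0.003, -1.0]]
wrist_force: [-0.0, -0.3, -2.5]
gripper_width: 51.5
t 46.75 tcp [445.608  28.289 391.909] jaw yaw deg 166.4 z [ 0.004  0.002 -1.   ] F [-0.042 -0.3   -2.475] w 51.5 q [ 0.014  0.073 -0.23   2.099  0.019  0.968 -2.035]
```

```bash
python3 -m creep '[[0,0,0.5,0.003,0.02,0,1],[0,0,0.5,0.005,0.04,0,1],[0,0,0.5,0.006,0.045,0,1],[0,0,0.5,0.006,0.046,0,1],[0,0,0.5,0.006,0.045,0,1],[0,0,0.5,0.005,0.04,0,1],[0,0,0,0.004,0.022,0,1],[0,0,0,0,0,0,1]]'; python3 -c "
from h import *;st()"
```

```text
clock: 47.75
ee_pos: [478.1, 293.0, 379.0]
tool_rot: [[0.983, -0.184, -0.013], [-0.184, -0.983, -0.003], [-0.012, 0.006, -1.0]]
wrist_force: [0.2, -0.4, -3.5]
gripper_width: 51.9
t 47.75 tcp [478.067 293.05  379.018] jaw yaw deg 169.4 z [-0.013 -0.003 -1.   ] F [ 0.205 -0.363 -3.498] w 51.9 q [-0.33   0.297 -0.399  1.867  0.127  1.016 -2.538]
```

```bash
python3 -m creep '[[0.2,-0.7,0,0.005,0.010,-0.02,1],[0,0,0,0,0.001,-0.04,1],[0,0,0,0,0.001,-0.03,1],[0,0,0,0,0,-0.01,1],[0,0,0,0,0,0,1]]'; python3 -c "
from h import *;st()"
```

```text
clock: 48.38
ee_pos: [482.2, 301.5, 271.9]
tool_rot: [[0.983, -0.186, -0.006], [-0.186, -0.983, -0.004], [-0.006, 0.005, -1.0]]
wrist_force: [-0.1, 0.6, -2.1]
gripper_width: 51.6
t 48.38 tcp [482.213 301.495 271.876] jaw yaw deg 169.3 z [-0.006 -0.004 -1.   ] F [-0.112  0.638 -2.051] w 51.6 q [-0.374  0.437 -0.37   1.939  0.211  0.81  -2.618]
```

```bash
python3 -m creep '[[0.2,-0.3,0,0,0.002,-0.015,1],[0,0,0,0,0,-0.01,1],[0,0,0,0,0,-0.004,1],[0,0,0,0,0,0,1]]'; python3 -c "
from h import *;st()"
```

```text
clock: 48.88
ee_pos: [482.9, 303.6, 242.9]
tool_rot: [[0.982, -0.187, 0.002], [-0.187, -0.982, 0.001], [0.002, -0.002, -1.0]]
wrist_force: [0.2, -0.0, -2.5]
gripper_width: 51.5
t 48.88 tcp [482.877 303.601 242.89 ] jaw yaw deg 169.2 z [ 0.002  0.001 -1.   ] F [ 0.185 -0.041 -2.463] w 51.5 q [-0.394  0.477 -0.351  1.956  0.235  0.745 -2.64 ]
```

```bash
python3 -m creep '[[0,0,0,0,0,-0.004,1],[0,0,0,0,0,-0.002,1],[0,0,0,0,0,0,1]]';  python3 -m creep '[[0,0,0,0,0,-0.0015,1],[0,0,0,0,0,0,1]]'; python3 -c "
from h import *;st()"
```

```text
clock: 49.25
ee_pos: [483.1, 303.8, 237.1]
tool_rot: [[0.982, -0.187, 0.003], [-0.187, -0.982, 0.002], [0.002, -0.002, -1.0]]
wrist_force: [0.2, 0.4, -2.5]
gripper_width: 51.5
clock: 49.5
ee_pos: [483.1, 303.8, 235.7]
tool_rot: [[0.982, -0.187, 0.003], [-0.187, -0.982, 0.002], [0.003, -0.002, -1.0]]
wrist_force: [-0.2, -0.3, -2.3]
gripper_width: 51.3
t 49.50 tcp [483.116 303.792 235.719] jaw yaw deg 169.2 z [ 0.003  0.002 -1.   ] F [-0.219 -0.326 -2.345] w 51.3 q [-0.398  0.487 -0.345  1.96   0.24   0.731 -2.645]
```

```bash
python3 -m creep '[[0,0,0,0,0,-0.001,1],[0,0,0,0,0,0,0],[0,0,0,0,0,0,0],[0,0,0,0,0,0,0],[0,0,0,0,0,0,0],[0,0,0,0,0,0.03,0],[0,0,0,0,0,0.05,0],[0,0,0,0,0,0.05,0],[0,0,0,0,0,0.03,0],[0,0,0,0,0,0,0]]'; python3 -c "
from h import *;st()
cv2.imwrite('pics/b3.png',imaging.read_camera('side')[140:380,100:380,::-1].repeat(2,0).repeat(2,1))"
```

```text
clock: 50.75
ee_pos: [482.5, 303.7, 399.9]
tool_rot: [[0.983, -0.186, 0.003], [-0.186, -0.983, 0.002], [0.002, -0.003, -1.0]]
wrist_force: [-0.7, -0.2, -0.4]
gripper_width: 85.5
t 50.75 tcp [482.497 303.654 399.944] jaw yaw deg 169.3 z [ 0.003  0.002 -1.   ] F [-0.669 -0.203 -0.448] w 85.5 q [-0.345  0.286 -0.396  1.831  0.127  1.046 -2.548]
```

View pics/b3.png

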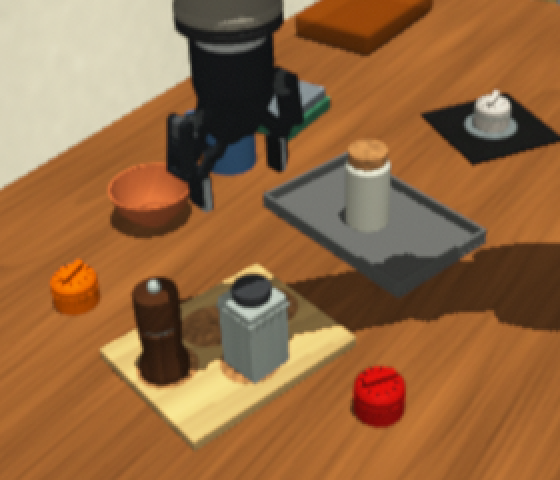

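The tin is back upright. Next the canister, whose release TCP was (524.2, 7.6).

```bash
python3 -m creep '[[0,0,-0.4,0.006,-0.0405,0,0],[0,0,-0.4,0.006,-0.0405,0,0],[0,0,-0.4,0.006,-0.0405,0,0],[0,0,-0.4,0.006,-0.0405,0,0],[0,0,-0.4,0.006,-0.0405,0,0],[0,0,-0.4,0.006,-0.0405,0,0],[0,0,0,0.006,-0.0405,0,0],[0,0,0,0,0,0,0]]'; python3 -c "
from h import *;st()"
```

```text
clock: 51.8
ee_pos: [522.0, 10.4, 388.7]
tool_rot: [[0.974, -0.227, -0.012], [-0.227, -0.974, -0.002], [-0.011, 0.004, -1.0]]
wrist_force: [-0.1, 0.3, -0.8]
gripper_width: 85.1
t 51.80 tcp [521.983  10.354 388.676] jaw yaw deg 166.9 z [-0.012 -0.002 -1.   ] F [-0.147  0.342 -0.822] w 85.1 q [ 0.059  0.208 -0.23   1.947  0.056  1.004 -1.997]
```

```bash
python3 -m creep '[[0.1,-0.6,-0.5,0.003,-0.003,-0.03,0],[0,0,0,0,0,-0.04,0],[0,0,0,0,0,-0.02,0],[0,0,0,0,0,0,0]]'; python3 -c "
from h import *;st()"
```

```text
clock: 52.3
ee_pos: [523.6, 9.3, 293.0]
tool_rot: [[0.972, -0.234, -0.005], [-0.234, -0.972, 0.001], [-0.005, 0.001, -1.0]]
wrist_force: [0.6, -0.3, 1.7]
gripper_width: 85.4
t 52.30 tcp [523.566   9.275 293.04 ] jaw yaw deg 166.5 z [-0.005  0.001 -1.   ] F [ 0.632 -0.258  1.743] w 85.4 q [ 0.046  0.328 -0.221  2.033  0.097  0.796 -2.039]
```

```bash
python3 -m creep '[[0,-0.2,0,0,-0.002,-0.02,0],[0,0,0,0,0,-0.02,0],[0,0,0,0,0,-0.01,0],[0,0,0,0,0,0,0]]'; python3 -c "
from h import *;st()"
```

```text
clock: 52.8
ee_pos: [524.1, 9.2, 243.7]
tool_rot: [[0.973, -0.232, -0.0], [-0.232, -0.973, 0.001], [-0.001, -0.001, -1.0]]
wrist_force: [0.3, 0.4, -0.7]
gripper_width: 85.5
t 52.80 tcp [524.126   9.202 243.669] jaw yaw deg 166.6 z [-0.     0.001 -1.   ] F [ 0.294  0.362 -0.68 ] w 85.5 q [ 0.034  0.402 -0.21   2.065  0.126  0.687 -2.062]
```

```bash
python3 -m creep '[[0,0,0,0,-0.0015,-0.003,0],[0,0,0,0,0,0,0],[0,0,0,0,0,0,1],[0,0,0,0,0,0,1],[0,0,0,0,0,0,1],[0,0,0,0,0,0,1],[0,0,0,0,0,0,1],[0,0,0,0,0,0,1]]' 40; python3 -c "
from h import *;st()";  python3 -m creep '[[0,0,0,0,0,0.01,1],[0,0,0,0,0,0.03,1],[0,0,0,0,0,0.035,1],[0,0,0,0,0,0.04,1],[0,0,0,0,0,0.035,1],[0,0,0,0,0,0.01,1],[0,0,0,0,0,0,1]]'; python3 -c "
from h import *;st()"
```

```text
clock: 53.8
ee_pos: [524.9, 7.8, 242.7]
tool_rot: [[0.973, -0.232, 0.003], [-0.232, -0.973, 0.002], [0.002, -0.002, -1.0]]
wrist_force: [-0.0, -0.3, 0.2]
gripper_width: 56.1
t 53.80 tcp [524.866   7.844 242.74 ] jaw yaw deg 166.6 z [ 0.003  0.002 -1.   ] F [-0.03  -0.288  0.242] w 56.1 q [ 0.036  0.404 -0.209  2.065  0.127  0.682 -2.06 ]
clock: 54.68
ee_pos: [523.0, 7.8, 409.5]
tool_rot: [[0.973, -0.232, 0.001], [-0.232, -0.973, 0.002], [0.001, -0.002, -1.0]]
wrist_force: [-0.6, -0.3, -3.3]
gripper_width: 56.3
t 54.67 tcp [522.998   7.793 409.481] jaw yaw deg 166.6 z [ 0.001  0.002 -1.   ] F [-0.65  -0.327 -3.307] w 56.3 q [ 0.069  0.185 -0.233  1.927  0.048  1.034 -1.989]
```

```bash
python3 -m creep '[[0,0,0,0,0.02,0,1],[0,0,0,0,0.043,0,1],[0,0,0,0,0.044,0,1],[0,0,0,0,0.044,0,1],[0,0,0,0,0.04,0,1],[0,0,0,0,0.02,0,1],[0,0,0,0,0,0,1]]'; python3 -c "
from h import *;st()"
```

```text
clock: 55.55
ee_pos: [520.0, 223.8, 398.5]
tool_rot: [[0.972, -0.233, -0.014], [-0.233, -0.972, -0.002], [-0.013, 0.005, -1.0]]
wrist_force: [0.1, -0.5, -2.8]
gripper_width: 56.2
t 55.55 tcp [520.044 223.789 398.471] jaw yaw deg 166.5 z [-0.014 -0.002 -1.   ] F [ 0.099 -0.454 -2.801] w 56.2 q [-0.223  0.281 -0.354  1.837  0.105  1.055 -2.423]
```

```bash
python3 -m creep '[[0.1,-0.8,0,0.004,0.004,0,1],[0,0,0,0,0,-0.02,1],[0,0,0,0,0,0,1]]'; python3 -c "
from h import *;st()"
```

```text
clock: 55.92
ee_pos: [524.8, 225.5, 376.2]
tool_rot: [[0.972, -0.236, -0.0], [-0.236, -0.972, -0.002], [0.0, 0.002, -1.0]]
wrist_force: [-0.7, 0.2, -2.4]
gripper_width: 56.4
t 55.92 tcp [524.848 225.498 376.183] jaw yaw deg 166.4 z [-0.    -0.002 -1.   ] F [-0.665  0.226 -2.396] w 56.4 q [-0.23   0.308 -0.35   1.854  0.126  1.002 -2.441]
```

```bash
python3 -m creep '[[0.1,0,0,0,0.002,-0.02,1],[0,0,0,0,0.001,-0.03,1],[0,0,0,0,0.001,-0.03,1],[0,0,0,0,0,-0.015,1],[0,0,0,0,0,0,1]]'; python3 -c "
from h import *;st()"
```

```text
clock: 56.55
ee_pos: [527.2, 227.2, 282.3]
tool_rot: [[0.971, -0.24, 0.005], [-0.24, -0.971, 0.001], [0.005, -0.002, -1.0]]
wrist_force: [1.0, -0.3, -2.0]
gripper_width: 56.5
t 56.55 tcp [527.223 227.208 282.272] jaw yaw deg 166.1 z [ 0.005  0.001 -1.   ] F [ 1.014 -0.253 -1.995] w 56.5 q [-0.255  0.422 -0.328  1.928  0.186  0.815 -2.497]
```

```bash
python3 -m creep '[[0,0.3,0,-0.003,0.0005,-0.014,1],[0,0,0,0,0,-0.008,1],[0,0,0,0,0,-0.004,1],[0,0,0,0,0,0,1]]'; python3 -c "
from h import *;st()"
```

```text
clock: 57.05
ee_pos: [524.9, 227.9, 256.9]
tool_rot: [[0.971, -0.241, 0.003], [-0.241, -0.971, 0.002], [0.002, -0.003, -1.0]]
wrist_force: [-0.2, 0.2, -2.6]
gripper_width: 56.3
t 57.05 tcp [524.889 227.876 256.917] jaw yaw deg 166.1 z [ 0.003  0.002 -1.   ] F [-0.197  0.192 -2.603] w 56.3 q [-0.265  0.455 -0.321  1.947  0.201  0.767 -2.514]
```

```bash
python3 -m creep '[[0,0,0,0,0,-0.002,1],[0,0,0,0,0,-0.0015,1],[0,0,0,0,0,0,1]]'; python3 -c "
from h import *;st()"
```

```text
clock: 57.42
ee_pos: [525.1, 228.0, 253.8]
tool_rot: [[0.971, -0.241, 0.004], [-0.241, -0.971, 0.002], [0.003, -0.003, -1.0]]
wrist_force: [0.4, -0.6, -2.9]
gripper_width: 56.2
t 57.42 tcp [525.081 228.    253.752] jaw yaw deg 166.1 z [ 0.004  0.002 -1.   ] F [ 0.45  -0.596 -2.895] w 56.2 q [-0.266  0.459 -0.32   1.948  0.204  0.76  -2.516]
```

```bash
python3 -m creep '[[0,0,0,0,0,-0.0015,1],[0,0,0,0,0,0,1],[0,0,0,0,0,0,0],[0,0,0,0,0,0,0],[0,0,0,0,0,0,0],[0,0,0,0,0,0,0],[0,0,0,0,0,0.03,0],[0,0,0,0,0,0.05,0],[0,0,0,0,0,0.05,0],[0,0,0,0,0,0.02,0]]'; python3 -m creep '[[0,0,0,-0.01,-0.05,0,0],[0,0,0,0,-0.06,0,0],[0,0,0,0,-0.06,0,0],[0,0,0,0,-0.06,0,0],[0,0,0,0,-0.03,0,0],[0,0,0,0,0,0,0]]'; python3 -c "
from h import *;st()
for n in('side','top'):
  cv2.imwrite('pics/b4%s.png'%n,imaging.read_camera(n)[:,:,::-1])"
```

```text
clock: 58.68
ee_pos: [524.5, 227.9, 405.6]
tool_rot: [[0.971, -0.24, 0.002], [-0.24, -0.971, 0.002], [0.001, -0.002, -1.0]]
wrist_force: [-0.5, 0.7, -0.4]
gripper_width: 85.5
clock: 59.42
ee_pos: [512.5, -39.2, 408.7]
tool_rot: [[0.971, -0.239, 0.007], [-0.239, -0.971, 0.004], [0.006, -0.005, -1.0]]
wrist_force: [-0.9, 1.6, -0.4]
gripper_width: 85.2
t 59.42 tcp [512.493 -39.172 408.727] jaw yaw deg 166.2 z [ 0.007  0.004 -1.   ] F [-0.863  1.611 -0.396] w 85.2 q [ 0.14   0.168 -0.21   1.949  0.037  1.021 -1.898]
```

View pics/b4side.png

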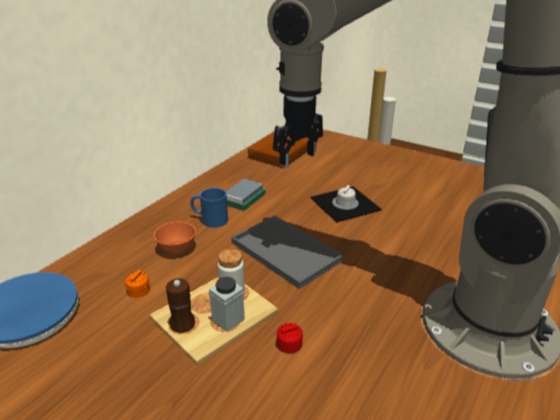

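View pics/b4top.png

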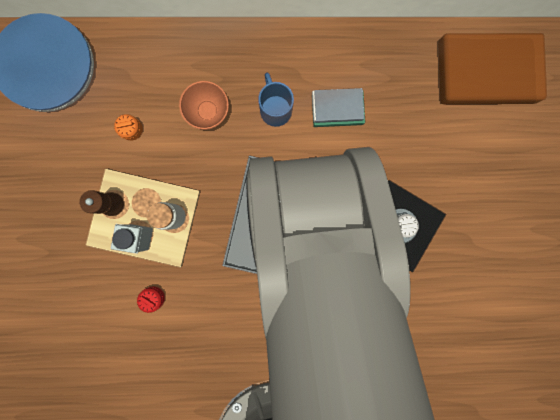

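All three stand upright on the riser and the timer is on the pad. I compare positions with the start images using the same masks.

```bash
python3 - <<'E'
from h import *
IR=cv2.inRange
for f in("0","b4"):
  t=cv2.imread("pics/top0.png" if f=="0" else "pics/b4top.png");h=cv2.cvtColor(t,cv2.COLOR_BGR2HSV)
  s=cv2.imread("pics/side0.png" if f=="0" else "pics/b4side.png");hs=cv2.cvtColor(s,cv2.COLOR_BGR2HSV)
  def g(nm,m,b,z,n="top"):
    c=blob(m,b);(u,v),r=cv2.minEnclosingCircle(c);print(f,nm,n,"px %.1f %.1f r%.1f"%(u,v,r),ray(n,u,v,z)[:2])
  g("ball",IR(h,(20,0,120),(180,70,255)),(82,192,98,210),131)
  g("lid",IR(h,(90,5,40),(130,255,110)),(105,225,137,255),121)
  g("cork",IR(h,(8,100,190),(18,200,255)),(148,205,172,229),125)
  g("ball",IR(hs,(20,0,100),(180,90,255)),(170,274,186,290),131,"side")
  g("lid",IR(hs,(0,0,0),(180,255,75)),(212,270,240,296),118,"side")
  g("cork",IR(hs,(5,100,120),(18,255,255)),(217,247,245,267),120,"side")
E
```

```text
0 ball top px 89.1 201.2 r3.4 [554.982 361.403]
0 lid top px 121.9 237.8 r10.4 [481.197 301.138]
0 cork top px 158.8 216.8 r12.2 [522.03  226.634]
0 ball side px 177.0 282.0 r3.2 [553.794 366.146]
0 lid side px 223.9 285.3 r9.7 [477.645 311.379]
0 cork side px 229.2 256.5 r15.5 [526.429 230.123]
b4 ball top px 88.3 201.2 r3.3 [555.1   363.055]
b4 lid top px 122.9 239.1 r10.6 [478.557 299.321]
b4 cork top px 158.0 214.0 r13.4 [527.621 228.223]
b4 ball side px 176.5 282.5 r2.9 [553.574 367.853]
b4 lid side px 225.5 285.2 r9.5 [475.177 309.363]
b4 cork side px 230.5 256.5 r16.5 [524.017 228.581]
```

All pieces are within about 3 mm of their start positions. The canister's top-view reading shows 5–6 mm, but that mask merges with the bare cork round behind it; the side view gives 2–3 mm. Let the arm settle, then hand in.

```bash
python3 -m creep '[[0,0,0,0,0,0,0],[0,0,0,0,0,0,0],[0,0,0,0,0,0,0],[0,0,0,0,0,0,0]]'; python3 -c "
from h import *
print(bot.sign_off())"
```

```text
clock: 60.02
ee_pos: [512.9, -33.3, 408.6]
tool_rot: [[0.973, -0.231, 0.007], [-0.231, -0.973, 0.005], [0.006, -0.007, -1.0]]
wrist_force: [0.5, -0.2, -1.1]
gripper_width: 85.6
the job is handed in; nothing more can be done
None
```

The job is done and handed in at about 60 s. I moved the canister, tin and mill upright into the grey tray. I then stood the white timer on the checkout pad and put the mill, tin and canister back on their own spots on the riser.

**Last checks:**
- **Timer:** it stands upright, about 1–2 mm from the pad's middle, measured in the top view right after placing. It looks unchanged in the final pictures.
- **Mill and tin:** both stand upright, about 2–3 mm from where they started, in both camera views.
- **Canister:** it stands upright. The two views disagree: the side view shows about 3 mm off its start, the top view about 6 mm. The top-view mask picked up the bare cork round behind it, so I trust the side view; either is inside the 15 mm limit.
- **Mug, bowl and books:** they look unmoved in the pictures; I did not measure them. Nothing fell over.
- **Arm:** at hand-in it was clear of everything with the gripper open.

On the first descent to the canister the arm drifted about 12 mm sideways. I saw no sign of contact and corrected it before closing the gripper.

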